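# Rebuild the washed collar stack and lock it

### The arm

A 6-joint arm with a two-finger parallel gripper is mounted at the origin on the work surface. World frame = base frame: x ahead of the robot, y to its left, z up, the work surface at z = 0. Lengths are in m, angles in rad, forces in N, time in s.
With the tool pointing down it reaches from about 0.375 to 0.9 m from the base axis. Payload 3.1 kg.
Tool frame: the origin (TCP) lies between the finger pads; the fingertips stand 19 mm ahead of it and the grasp point (between the pads) is the TCP; z points along the fingers, y is the line along which they close (so a half turn about z gives the same grasp; the last joint's range is limited). The gripper opens to 87 mm and grips with 3 to 60 N. Pads are 19 mm wide; open, the fingers measure 117 mm over their backs; the gripper's body (75 mm by 190 mm) begins 51 mm behind the grasp point.
Start: joints at [0.96, 0.527, 1.433, -0, 1.181, -0.178], TCP at [0.262, 0.567, 0.221] pointing down, gripper open.
Joint ranges: [-3.08, 3.08], [-0.75, 2.2], [0.22, 2.44], [-1.43, 4.57], [0, 2.65], [-2.85, 2.85]. Speed limits (rad/s): [2.79, 2.79, 3.14, 3.14, 3.14, 3.14].

### API

Orientations are given as a unit quaternion [x, y, z, w].
In Python, from rig import telemetry, viewer, hand_in gives the robot as it stands. The module is installed in compiled form; this text tells all that it offers.
- The arm moves only by the shell command python3 -m creep 'ROWS' [FORCE]. ROWS is JSON, a list of rows, each an object with "translation": the shift along the tool's x, y, z in mm, a list of three; "roll": the turn about the tool's z in degrees; "gripper": the finger opening in mm, from 0 to 87. In form: [{"translation": [tx, ty, tz], "roll": roll, "gripper": gripper}, ...]. A call has 1 to 5 rows; each row is the pose to reach, as a shift and turn from the pose commanded when the call began, along the tool's axes at that moment; what a row does not reach only later rows make up. A row lasts 1/12 s, in which the tool goes at most 41.7 mm and 7.16 degrees, less where a joint would pass 70% of its speed; a pose out of reach is approached as far as the arm can. A call with a gripper value outside its range is refused whole. The fingers move at their own pace and stop on an object; FORCE is the grip in N (left out, the last holds). Time passes only in rows, so rows that repeat a pose let the fingers close. It gives the time, the measured TCP pose, the force, the opening and the grip force at its end, in the units of the state.
- telemetry.get_obs(): the state, without advancing time (a new reading comes with each control period).
- viewer.camera(name): name is "scene" or "top" or "wrist"; returns the picture (480x640x3 uint8, blue, green, red); there is no depth.
- viewer.camera_info(name): a dict with "intrinsics" (3x3 intrinsics, pixels), "rvec" (rotation vector, rad) and "tvec" (3), from world to camera coordinates, as OpenCV has them; the wrist camera has in their place "hand_eye" (4x4, takes a point from camera to tool coordinates, whose origin is the TCP and whose axes are the flange's). Camera axes: x right, y down, z forward; pixel columns grow to the right and rows downward; lengths in m; the calibration is good to about 2 mm. A picture is of the moment at which its call begins: read the wrist's pose just before it. camera_info takes no time and is no camera call.
- hand_in(): hands the job in; it is judged then, once.
Trained networks look in the newest picture that a camera, given by its name, has taken for a name from the list of things; names that differ only in an ending like _2 or _b are one class to them, and where a whole thing is asked for, a point or a joint stands for the part that bears it (a point fixed in the world has none). Each returns a list of dicts, best first, with "p" (0 to 1); they miss things now and then, are a little off and sometimes report something else, mostly with a low value. They report only what shows in the picture. A call takes as long as a camera call. They do not tell look-alikes from the thing itself.
- viewer.recognise(camera, thing): "bbox" ([left, top, width, height] in pixels, round what is visible of it).
The state is a dict: "time": time; "q": joint angles; "joint_velocities": joint speeds; "joint_torque": joint torques, N m; "position": TCP position; "tool_rot": TCP orientation; "ft_force": force on the tool from outside, world axes, zero at the start; "moment": the same for the moment, N m; "grip_width": finger opening in m; "grip_force": force on a finger pad.
Only numpy, scipy, OpenCV 4.12 (cv2) and the standard library are available. Lean on these libraries where they do the work, as an engineer would, in place of code of your own. Each camera call takes 0.05 s, during which the arm holds its last target. There are 200 camera calls.

### The job

Put the washed collars back on the stand: thread every one that is there down the post, widest at the bottom and narrower ones upwards in order of size, each lying flat and fully home. Then knock the sprung lock pin beside the post fully down with the mallet (never press it with the hand) and lay the mallet flat on its cork mat again, its head on the mat. Leave the basin, the jar and the brush where they stand.

Things in the scene. Friction and masses are not known exactly. Their poses are not given: they have to be found in the camera images.
- collar1: Grey plastic collar (flat ring): outer diameter 70, bore 22, thickness 14 mm; origin at the centre of its underside, z up through the bore. May be absent. All collars lie flat on the desk at first.
- collar2: Grey plastic collar (flat ring): outer diameter 63, bore 22, thickness 14 mm; origin at the centre of its underside, z up through the bore. May be absent. All collars lie flat on the desk at first.
- collar3: Grey plastic collar (flat ring): outer diameter 56, bore 22, thickness 14 mm; origin at the centre of its underside, z up through the bore. May be absent. All collars lie flat on the desk at first.
- collar4: Grey plastic collar (flat ring): outer diameter 49, bore 22, thickness 14 mm; origin at the centre of its underside, z up through the bore. May be absent. All collars lie flat on the desk at first.
- collar5: Grey plastic collar (flat ring): outer diameter 42, bore 22, thickness 14 mm; origin at the centre of its underside, z up through the bore. May be absent. All collars lie flat on the desk at first.
- collar6: Grey plastic collar (flat ring): outer diameter 35, bore 22, thickness 14 mm; origin at the centre of its underside, z up through the bore. May be absent. All collars lie flat on the desk at first.
- stand: Fixed aluminium stand on the desk: foot plate 100 (x) by 200 (y) by 18 mm, origin at the centre of its underside. Carries a steel post at its y = -50 mm end and the lock pin at its y = +50 mm end.
- post_foot (a point): Where the post leaves the plate's top face (18 mm above the desk), on the post's axis; z up, x and y as the stand's. The post is 18 mm in diameter and 86 mm tall from here, its last 6 mm tapering to 8 mm. A collar fully home at the bottom has its origin here; six collars together are 84 mm.
- lockpin (a joint): Travel of the sprung lock pin, in m: 0 standing up, 0.014 fully driven down. Needs about 6 N to start and 8 N to bottom; inner friction holds it wherever it is left.
- pin_top (a point): Centre of the top of the lock pin's flat steel head (diameter 26 mm), 68 mm above the desk when the pin is up. The head goes down onto a fixed guide tube of diameter 34 mm whose top is 44 mm above the desk; the head, 8 mm thick, stops 2 mm above it. The pin's axis is 100 mm from the post's.
- mallet: Mallet lying level on its head: black rubber block head 60 (along x) by 56 by 56 mm, origin at the centre of the head's underside; wooden handle 24 by 24 mm square, running from the head to its -x, from x = -30 to -160 mm, handle axis 28 mm above the origin. About 0.35 kg, centre of mass about x = -15 mm. Any of the four long sides of the head can strike.
- mat: Cork mat fixed on the desk, 220 (x) by 150 (y) by 4 mm; origin at the centre of its underside; the mallet lies on it at first.
- basin: Orange plastic basin (bystander), rim diameter 180, height 70 mm; origin at the centre of its underside.
- jar: Glass jar with clip lid (bystander), diameter 84, height 120 mm; origin at the centre of its underside.
- brush: Wooden scrub brush (bystander), about 210 mm long, 38 mm high, handle to its -x; origin under the joint of head and handle.
- mallet_mid (a point): Centre of the mallet's head, 28 mm above the mallet's origin along its z; axes as the mallet's.
Mind the look-alikes: they are no part of the job. Several things have the shape of the stand; the one meant has the colours described above.

How it is judged:
On the way, in this order (a step that is already met when the one before it is completed fails the run):
1. all collars present are on the post in order of size, widest lowest, flat and fully home (horizontal distance between each of collar1, collar2, collar3, collar4, collar5, collar6 and post_foot below 0.005 m and angle between each of collar1, collar2, collar3, collar4, collar5, collar6's own z axis and vertical below 0.12 rad and z of collar1 in the frame of post_foot between -0.004 and 0.004 m and z of collar2 in the frame of post_foot between -0.004 and 0.018 m and z of each of collar2, collar3, collar4, collar5, collar6 in the frame of collar1 above 0.01 m and (z of collar2 in the frame of post_foot below 0.004 m or z of collar2 in the frame of collar1 below 0.018 m) and z of collar3 in the frame of post_foot between -0.004 and 0.032 m and z of each of collar3, collar4, collar5, collar6 in the frame of collar2 above 0.01 m and (z of collar3 in the frame of post_foot below 0.004 m or z of collar3 in the frame of collar1 below 0.018 m or z of collar3 in the frame of collar2 below 0.018 m) and z of collar4 in the frame of post_foot between -0.004 and 0.046 m and z of each of collar4, collar5, collar6 in the frame of collar3 above 0.01 m and (z of collar4 in the frame of post_foot below 0.004 m or z of collar4 in the frame of collar1 below 0.018 m or z of collar4 in the frame of collar2 below 0.018 m or z of collar4 in the frame of collar3 below 0.018 m) and z of collar5 in the frame of post_foot between -0.004 and 0.06 m and z of each of collar5, collar6 in the frame of collar4 above 0.01 m and (z of collar5 in the frame of post_foot below 0.004 m or z of collar5 in the frame of collar1 below 0.018 m or z of collar5 in the frame of collar2 below 0.018 m or z of collar5 in the frame of collar3 below 0.018 m or z of collar5 in the frame of collar4 below 0.018 m) and z of collar6 in the frame of post_foot between -0.004 and 0.074 m and z of collar6 in the frame of collar5 above 0.01 m and (z of collar6 in the frame of post_foot below 0.004 m or z of collar6 in the frame of collar1 below 0.018 m or z of collar6 in the frame of collar2 below 0.018 m or z of collar6 in the frame of collar3 below 0.018 m or z of collar6 in the frame of collar4 below 0.018 m or z of collar6 in the frame of collar5 below 0.018 m)), for 0.3 s.
2. the lock pin has been driven down with the mallet (value of joint lockpin above 0.011 m), for 0.2 s.
At the end, for the whole second after the job is handed in: Every collar present is on the post, widest lowest, within 5 mm of its axis, flat, no gap over 4 mm below it; the lock pin is at least 11 mm down; the mallet lies level and free on the mat, its head's middle within 100 mm (x) and 70 mm (y) of the mat's centre; all at rest (all of step 1 and value of joint lockpin above 0.011 m and x of mallet in the frame of mat between -0.1 and 0.1 m and y of mallet in the frame of mat between -0.07 and 0.07 m and angle between mallet_mid's own x axis and vertical between 1.35 and 1.8 rad and height (world z) of mallet_mid below 0.045 m and linear speed of each of collar1, collar2, collar3, collar4, collar5, collar6, mallet below 0.02 m/s); the robot touches nothing.
It fails at once if the basin, jar or brush is moved more than 3 cm (distance of any of basin, jar, brush from where it was at the start of the episode above 0.03 m).
It fails at once if the hand presses on the lock pin itself instead of using the mallet (contact force between lockpin and the fingers above 3 N or contact force between lockpin and the arm above 3 N).
Of collar1, collar2, collar3, collar4, collar5, collar6 only 4 to 6 are there at a start; the rules pass over those that are not, and their reading is None.
At some moment in a run one of collar1, collar2, collar3, collar4, collar5, collar6, mallet may be knocked a few centimetres aside while the robot is not near it.
It also fails if it takes over 210 s, if anything falls off the work surface, if the arm or the gripper's body presses on something with over 40 N, if the wrist force passes 120 N, or if a joint passes its speed limit or range.

## Working session

There is one attempt and no reset: what is moved stays moved. The work goes in short steps, Python scripts to look and compute and a shell command to move; the robot and the scene stay as the last step left them, time stands still between calls to the robot, and variables do not carry over. Pictures are saved under pics/ and viewed, at most 16 in all, crops included, and the job is handed in when it is done.

```bash
mkdir -p pics; ls; python3 - <<'E'
from rig import telemetry, viewer
import cv2
o=telemetry.get_obs(); print({k:(v if isinstance(v,(int,float)) else [round(float(x),3) for x in v]) for k,v in o.items()})
for c in("scene","top"):
    cv2.imwrite(f"pics/{c}0.png",viewer.camera(c)); i=viewer.camera_info(c); print(c,i)
print(viewer.camera_info("wrist"))
E
```

```text
pics
{'time': 0.0, 'q': [0.96, 0.528, 1.434, -0.0, 1.181, -0.179], 'joint_velocities': [-0.0, -0.0, 0.001, 0.0, 0.001, 0.0], 'joint_torque': [0.002, -44.004, -17.66, 0.063, 0.058, -0.0], 'position': [0.262, 0.567, 0.22], 'tool_rot': [0.215, 0.977, -0.001, -0.0], 'ft_force': [0.275, -0.46, -0.174], 'moment': [0.007, 0.0, -0.032], 'grip_force': 0.0, 'grip_width': 0.08718916338277044}
scene {'intrinsics': array([[621.90096485,   0.        , 326.32301232],
       [  0.        , 621.90096485, 245.2952733 ],
       [  0.        ,   0.        ,   1.        ]]), 'rvec': array([ 0.87459226,  2.71899852, -0.7968218 ]), 'tvec': array([ 0.32113949, -0.239342  ,  1.89969275])}
top {'intrinsics': array([[521.18850512,   0.        , 323.25882709],
       [  0.        , 521.18850512, 244.55831592],
       [  0.        ,   0.        ,   1.        ]]), 'rvec': array([ 2.12335325, -2.13752726,  0.17399688]), 'tvec': array([0.08566366, 0.4931098 , 1.31534052])}
{'intrinsics': array([[423.16307903,   0.        , 319.33340572],
       [  0.        , 423.16307903, 239.52133824],
       [  0.        ,   0.        ,   1.        ]]), 'hand_eye': array([[-4.42803142e-04, -9.59874639e-01, -2.80429103e-01,
         7.72891582e-02],
       [ 9.99999808e-01, -3.03632279e-04, -5.39723341e-04,
         7.31067362e-04],
       [ 4.32919419e-04, -2.80429288e-01,  9.59874589e-01,
        -1.62734648e-01],
       [ 0.00000000e+00,  0.00000000e+00,  0.00000000e+00,
         1.00000000e+00]])}
```

View pics/top0.png

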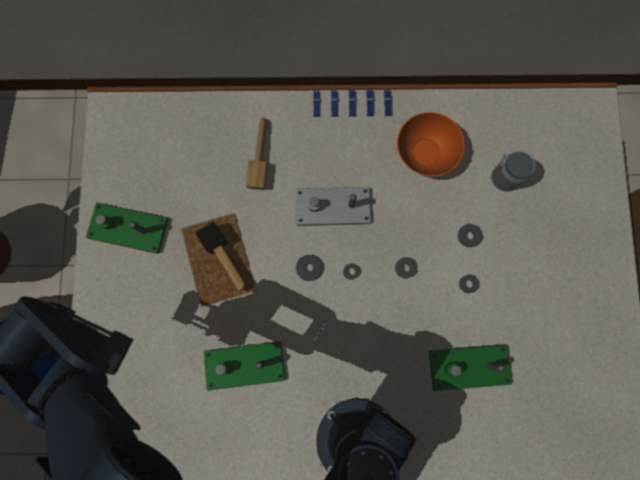

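View pics/scene0.png

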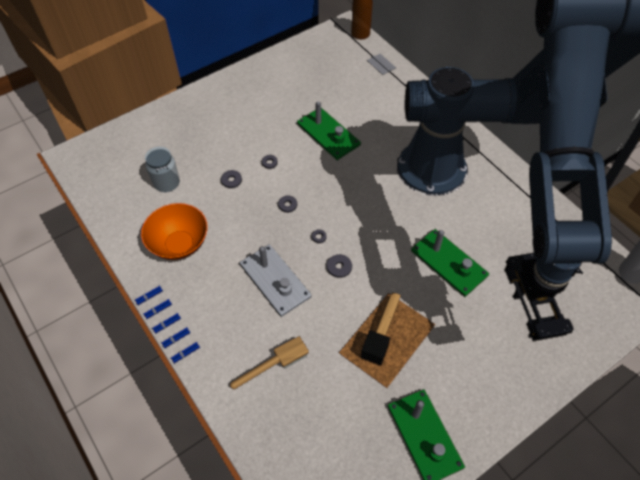

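```bash
cat > h.py <<'E'
from rig import telemetry, viewer
import cv2, numpy as np
from scipy.spatial.transform import Rotation as R
def cam(c):
    """K, R, t world->camera, for the pose now"""
    i=viewer.camera_info(c); K=np.array(i["intrinsics"])
    if "rvec" in i: return K,cv2.Rodrigues(np.array(i["rvec"]))[0],np.array(i["tvec"])
    o=telemetry.get_obs(); T=np.eye(4); T[:3,:3]=R.from_quat(o["tool_rot"]).as_matrix(); T[:3,3]=o["position"]
    M=np.linalg.inv(T@np.array(i["hand_eye"])); return K,M[:3,:3],M[:3,3]
def H(C,z):
    """homography from world (x,y) on plane z to pixels"""
    K,r,t=C; return K@np.c_[r[:,0],r[:,1],r[:,2]*z+t]
def w(C,px,z):
    p=np.array(px,float).reshape(-1,1,2)
    return cv2.perspectiveTransform(p,np.linalg.inv(H(C,z)))[:,0]
def ortho(img,C,z,x0,y0,half=0.1,s=2000):
    """metric view from above: columns = -y, rows = -x, centre (x0,y0), s px per m"""
    n=int(2*half*s); A=np.array([[0,-1/s,x0+half],[-1/s,0,y0+half],[0,0,1]])
    return cv2.warpPerspective(img,H(C,z)@A,(n,n),flags=cv2.INTER_LINEAR|cv2.WARP_INVERSE_MAP)
def move(x,y,z=None,yaw=None):
    """shift in tool axes (mm) and roll (deg) to bring TCP there; yaw = direction of tool y in world, deg, modulo 180"""
    o=telemetry.get_obs(); m=R.from_quat(o["tool_rot"]).as_matrix(); p=np.array(o["position"])
    d=m.T@(np.array([x,y,p[2] if z is None else z])-p)*1000
    r=None
    if yaw is not None:
        cur=np.degrees(np.arctan2(m[1,1],m[0,1])); r=-((yaw-cur+90)%180-90)
    print("move",d.round(1),"roll",None if r is None else round(r,1),"now",p.round(4),"q6",round(float(o["q"][5]),2))
E
python3 - <<'E'
from h import *
img=cv2.imread("pics/top0.png"); C=cam("top")
px=dict(c310=(310,267),c352=(352,271),c406=(406,267),c470=(470,236),c469=(469,284))
for k,p in px.items(): print(k,w(C,p,.014).round(3))
print("pin",w(C,(315,203),.068).round(3),"post",w(C,(353,198),.104).round(3),"plate corners",w(C,[(297,191),(369,187),(372,223),(298,225)],.018).round(3).tolist())
print("head",w(C,(212,236),.06).round(3),"mat",w(C,[(182,228),(236,214),(255,289),(203,305)],.004).round(3).tolist())
o=ortho(img,C,.014,.52,-.1,.25,1600); cv2.imwrite("pics/o0.png",o[200:800])
E
```

```text
c310 [[0.439 0.118]]
c352 [[0.427 0.007]]
c406 [[ 0.437 -0.135]]
c470 [[ 0.519 -0.308]]
c469 [[ 0.391 -0.299]]
pin [[0.599 0.103]] post [[0.602 0.006]] plate corners [[0.645, 0.153], [0.655, -0.042], [0.555, -0.048], [0.551, 0.15]]
head [[0.515 0.369]] mat [[0.548, 0.463], [0.586, 0.318], [0.382, 0.264], [0.341, 0.4]]
```

View pics/o0.png

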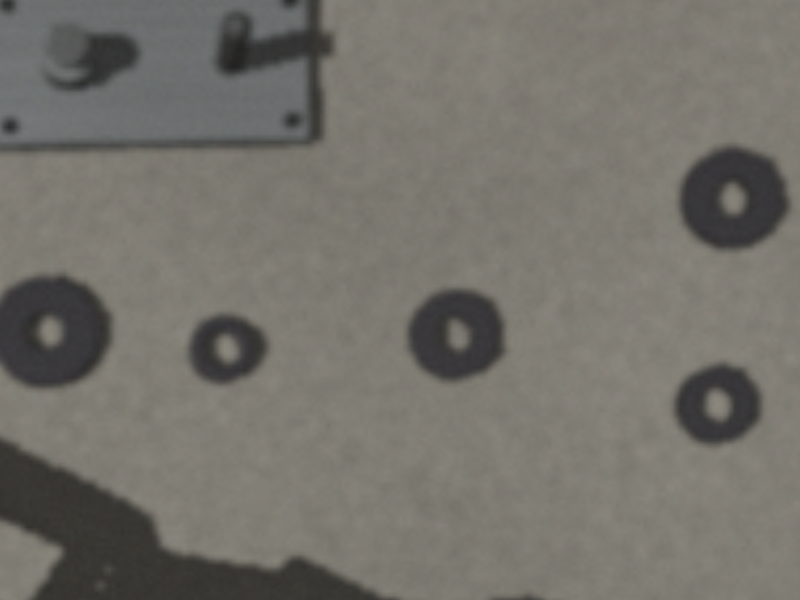

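```bash
cat >> h.py <<'E'
def ring(img,C,x,y,half=0.08,dias=(70,63,56,49,42,35),z=.014,s=2000):
    """best template match of a dark ring for each diameter: (score, dia, x, y)"""
    g=cv2.cvtColor(ortho(img,C,z,x,y,half,s),cv2.COLOR_BGR2GRAY); out=[]
    for D in dias:
        r=D*s/2000; n=2*int(r+8)+1; T=np.full((n,n),255,np.uint8); c=n//2
        cv2.circle(T,(c,c),int(round(r)),0,-1); cv2.circle(T,(c,c),int(11*s/1000),255,-1)
        T=cv2.GaussianBlur(T,(0,0),1.5); m=cv2.matchTemplate(g,T,cv2.TM_CCOEFF_NORMED)
        _,v,_,(a,b)=cv2.minMaxLoc(m); out.append((round(v,3),D,round(x+half-(b+c)/s,4),round(y+half-(a+c)/s,4)))
    return sorted(out,reverse=True)
E
python3 - <<'E'
from h import *
img=cv2.imread("pics/top0.png"); C=cam("top")
for p in [(.439,.118),(.427,.007),(.437,-.135),(.519,-.308),(.391,-.299)]: print(ring(img,C,*p,half=.07)[:3])
move(.45,.06,.25,90)
E
```

```text
[(0.917, 70, 0.438, 0.1185), (0.738, 63, 0.438, 0.116), (0.525, 56, 0.4405, 0.114)]
[(0.849, 42, 0.427, 0.0085), (0.819, 49, 0.427, 0.008), (0.653, 35, 0.4275, 0.0075)]
[(0.9, 56, 0.436, -0.1355), (0.864, 63, 0.436, -0.1355), (0.714, 49, 0.436, -0.1375)]
[(0.924, 63, 0.521, -0.308), (0.893, 70, 0.521, -0.308), (0.738, 56, 0.5205, -0.307)]
[(0.905, 49, 0.392, -0.2985), (0.864, 56, 0.392, -0.2985), (0.695, 63, 0.392, -0.299)]
move [-383.5 -381.2  -28.8] roll -24.8 now [0.2617 0.5668 0.2206] q6 -0.18
```

```bash

python3 -m creep '[{"translation":[-29,-29,-8],"roll":0,"gripper":87},{"translation":[-58,-58,-16],"roll":0,"gripper":87},{"translation":[-87,-87,-24],"roll":0,"gripper":87},{"translation":[-115,-115,-29],"roll":0,"gripper":87},{"translation":[-140,-140,-29],"roll":0,"gripper":87}]'
python3 -m creep '[{"translation":[-29,-29,0],"roll":0,"gripper":87},{"translation":[-58,-58,0],"roll":0,"gripper":87},{"translation":[-87,-87,0],"roll":0,"gripper":87},{"translation":[-115,-115,0],"roll":0,"gripper":87},{"translation":[-140,-140,0],"roll":0,"gripper":87}]'
python3 -m creep '[{"translation":[-29,-29,0],"roll":-6,"gripper":87},{"translation":[-58,-58,0],"roll":-12,"gripper":87},{"translation":[-87,-86,0],"roll":-18,"gripper":87},{"translation":[-104,-101,0],"roll":-25,"gripper":87},{"translation":[-104,-101,0],"roll":-25,"gripper":87}]'
python3 - <<'E'
from h import *
move(.45,.06,.25,90)
C=cam("wrist"); img=viewer.camera("wrist"); cv2.imwrite("pics/w1.png",img); np.save("pics/w1.npy",np.array([*C],dtype=object),allow_pickle=True)
print(ring(img,C,.438,.118,.08)[:3]); print(ring(img,C,.427,.008,.06)[:3])
E
```

```text
time: 0.52
position: [0.331, 0.3797, 0.2511]
tool_rot: [0.215, 0.977, 0.0, 0.001]
ft_force: [0.7, -0.0, -0.2]
grip_width: 0.0868
grip_force: 0.0
time: 0.93
position: [0.399, 0.1935, 0.2503]
tool_rot: [0.215, 0.977, -0.0, -0.0]
ft_force: [0.6, -0.5, 0.7]
grip_width: 0.0872
grip_force: 0.0
time: 1.35
position: [0.4539, 0.0557, 0.2506]
tool_rot: [-0.001, 1.0, -0.001, 0.001]
ft_force: [0.8, 1.2, -0.0]
grip_width: 0.0873
grip_force: 0.0
move [3.8 4.3 0.5] roll 0.2 now [0.4539 0.0557 0.2506] q6 -1.69Traceback (most recent call last):
  File "<stdin>", line 3, in <module>
ValueError: could not broadcast input array from shape (3,3) into shape (3,)
```

View pics/w1.png

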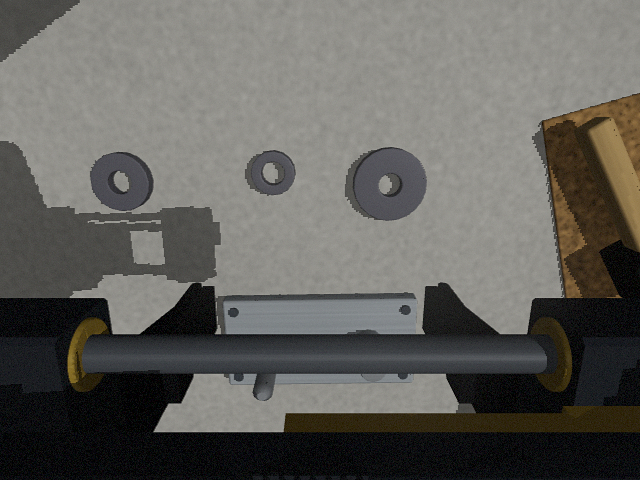

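```bash
cat >> h.py <<'E'
def snap(name):
    C=cam("wrist"); img=viewer.camera("wrist"); cv2.imwrite(f"pics/{name}.png",img); return img,C
E
python3 - <<'E'
from h import *
C=cam("wrist"); img=cv2.imread("pics/w1.png")
for p in [(.438,.118),(.427,.008),(.436,-.1355)]: print(ring(img,C,*p,.06)[:3])
E
python3 -m creep '[{"translation":[-40,0,0],"roll":0,"gripper":87},{"translation":[-80,0,0],"roll":0,"gripper":87},{"translation":[-120,0,0],"roll":0,"gripper":87},{"translation":[-150,0,0],"roll":0,"gripper":87},{"translation":[-150,0,0],"roll":0,"gripper":87}]'
python3 -m creep '[{"translation":[0,0,0],"roll":0,"gripper":87},{"translation":[0,0,0],"roll":0,"gripper":87}]'
python3 - <<'E'
from h import *
img,C=snap("w2"); cv2.imwrite("pics/o2.png",ortho(img,C,.018,.6,.05,.125,2400))
E
```

```text
[(0.82, 70, 0.4375, 0.1195), (0.657, 63, 0.4375, 0.1145), (0.484, 56, 0.4335, 0.1125)]
[(0.77, 42, 0.4265, 0.0125), (0.74, 49, 0.426, 0.0115), (0.548, 56, 0.4265, 0.009)]
[(0.803, 56, 0.4335, -0.1275), (0.679, 63, 0.431, -0.129), (0.617, 49, 0.433, -0.124)]
time: 1.82
position: [0.6065, 0.0618, 0.2499]
tool_rot: [-0.001, 1.0, 0.0, 0.003]
ft_force: [1.1, 0.2, 0.2]
grip_width: 0.0867
grip_force: 0.0
time: 1.98
position: [0.599, 0.0622, 0.2495]
tool_rot: [-0.002, 1.0, 0.0, -0.002]
ft_force: [0.8, 0.2, 0.3]
grip_width: 0.087
grip_force: 0.0
```

View pics/o2.png

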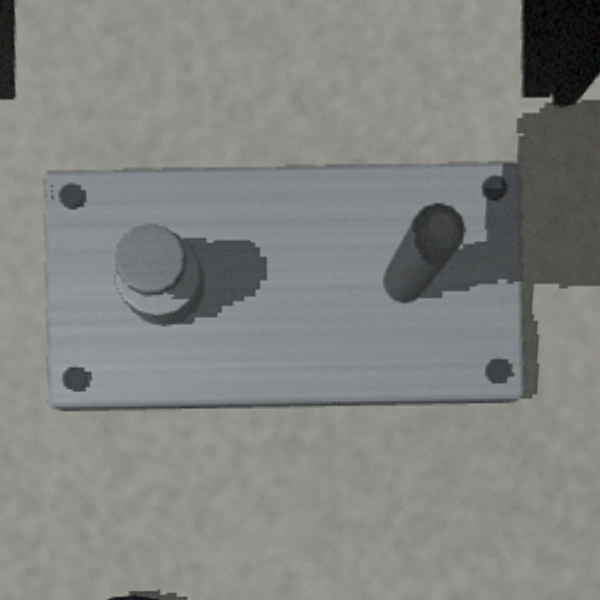

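```bash

python3 -m creep '[{"translation":[-4,-40,0],"roll":0,"gripper":87},{"translation":[-7,-55,0],"roll":0,"gripper":87},{"translation":[-7,-55,0],"roll":0,"gripper":87},{"translation":[-7,-55,0],"roll":0,"gripper":87},{"translation":[-7,-55,0],"roll":0,"gripper":87}]'
python3 - <<'E'
from h import *
img,C=snap("w3"); move(.606,.007,.25,90)
o=ortho(img,C,.018,.606,.057,.14,2000); cv2.imwrite("pics/plate.png",o)
l=o.astype(int); m=((l[...,0]-l[...,2]>3)&(l.max(2)>60)).astype(np.uint8)*255
m=cv2.morphologyEx(m,cv2.MORPH_OPEN,np.ones((7,7)))
cs=max(cv2.findContours(m,0,1)[0],key=cv2.contourArea); (a,b),sz,an=cv2.minAreaRect(cs)
print("plate",.606+.14-b/2000,.057+.14-a/2000,np.array(sz)/2,an)
o=ortho(img,C,.104,.606,.007,.03,8000); cv2.imwrite("pics/o3.png",o)
E
```

```text
time: 2.45
position: [0.6071, 0.0066, 0.2506]
tool_rot: [-0.001, 1.0, 0.0, -0.0]
ft_force: [0.2, -0.3, -0.2]
grip_width: 0.0871
grip_force: 0.0
move [1.3 0.1 0.6] roll 0.2 now [0.6073 0.0069 0.2506] q6 -1.75
plate 0.6060704345703125 0.056195770263671896 [ 99.13115692 197.44766235] 88.93909454345703
```

View pics/o3.png

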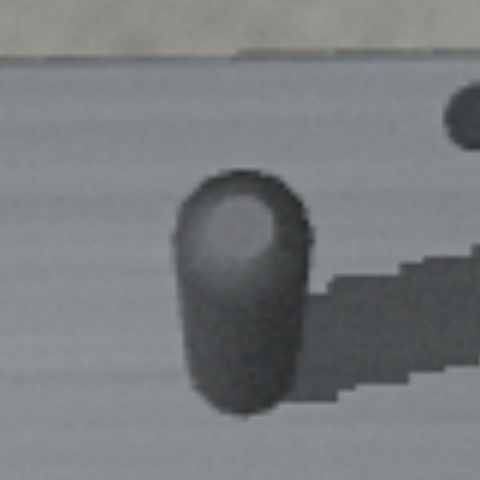

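```bash

python3 -m creep '[{"translation":[30,20,15],"roll":0,"gripper":87},{"translation":[60,40,30],"roll":0,"gripper":87},{"translation":[90,60,45],"roll":0,"gripper":87},{"translation":[120,80,60],"roll":0,"gripper":87},{"translation":[150,100,75],"roll":0,"gripper":87}]'
python3 -m creep '[{"translation":[19,12,15],"roll":0,"gripper":87},{"translation":[19,12,15],"roll":0,"gripper":87},{"translation":[19,12,15],"roll":0,"gripper":87},{"translation":[19,12,15],"roll":0,"gripper":87}]'
python3 - <<'E'
from h import *
img,C=snap("c1"); r=ring(img,C,.438,.119,.07); print(r[:3]); move(r[0][2],r[0][3],.0215,91)
E
```

```text
time: 2.92
position: [0.4557, 0.107, 0.1752]
tool_rot: [-0.002, 1.0, 0.0, 0.0]
ft_force: [0.8, -0.1, -0.4]
grip_width: 0.0868
grip_force: 0.0
time: 3.25
position: [0.4402, 0.1178, 0.1612]
tool_rot: [-0.002, 1.0, -0.0, 0.002]
ft_force: [1.5, -1.0, 0.2]
grip_width: 0.087
grip_force: 0.0
[(0.853, 70, 0.4385, 0.12), (0.657, 63, 0.438, 0.1145), (0.482, 56, 0.4345, 0.1125)]
move [  2.9   2.5 139.8] roll -0.8 now [0.4409 0.1175 0.1613] q6 -1.56
```

```bash

python3 -m creep '[{"translation":[2.5,2.5,40],"roll":0,"gripper":87},{"translation":[2.5,2.5,80],"roll":0,"gripper":87},{"translation":[2.5,2.5,120],"roll":0,"gripper":87},{"translation":[2.5,2.5,139],"roll":0,"gripper":87},{"translation":[2.5,2.5,139],"roll":0,"gripper":87}]' 20
python3 -m creep '[{"translation":[0,0,0],"roll":0,"gripper":87},{"translation":[0,0,0],"roll":0,"gripper":60},{"translation":[0,0,0],"roll":0,"gripper":60},{"translation":[0,0,0],"roll":0,"gripper":60},{"translation":[0,0,0],"roll":0,"gripper":60}]' 20
python3 - <<'E'
from h import *
img,C=snap("c1b"); move(.6075,.0063,.16,91)
E
```

```text
time: 3.72
position: [0.4361, 0.1192, 0.0182]
tool_rot: [-0.001, 1.0, -0.0, -0.002]
ft_force: [0.4, -1.7, -0.2]
grip_width: 0.0875
grip_force: 0.0
time: 4.13
position: [0.4372, 0.1199, 0.0228]
tool_rot: [-0.002, 1.0, 0.0, 0.002]
ft_force: [0.6, -0.2, 0.1]
grip_width: 0.068
grip_force: 0.0
move [-170.4 -114.2 -137. ] roll -0.8 now [0.437  0.1199 0.0226] q6 -1.55
```

```bash

python3 -m creep '[{"translation":[0,0,0],"roll":0,"gripper":60},{"translation":[0,0,0],"roll":0,"gripper":60},{"translation":[0,0,0],"roll":0,"gripper":60},{"translation":[0,0,0],"roll":0,"gripper":60}]' 20
python3 - <<'E'
from h import *
img,C=snap("c1b")
E
```

```text
time: 4.52
position: [0.4362, 0.1199, 0.0215]
tool_rot: [-0.002, 1.0, -0.0, 0.0]
ft_force: [-0.2, 0.4, -0.6]
grip_width: 0.0598
grip_force: 0.0
```

View pics/c1b.png

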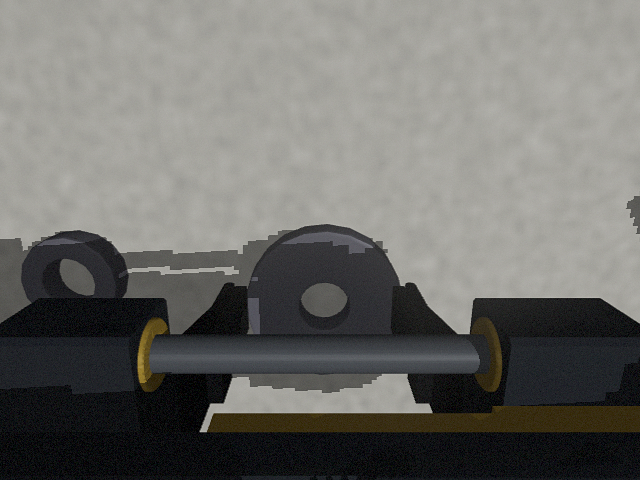

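```bash

python3 -m creep '[{"translation":[0,0,0],"roll":0,"gripper":50},{"translation":[0,0,0],"roll":0,"gripper":50},{"translation":[0,0,0],"roll":0,"gripper":50},{"translation":[0,0,0],"roll":0,"gripper":50}]' 20
python3 - <<'E'
from h import *
img,C=snap("c1c"); cv2.imwrite("pics/c1c_.png",cv2.resize(img[200:420,180:470],None,fx=2,fy=2))
E
```

```text
time: 4.9
position: [0.4361, 0.1199, 0.0214]
tool_rot: [-0.002, 1.0, -0.0, -0.0]
ft_force: [-0.8, -0.4, 0.2]
grip_width: 0.0507
grip_force: 0.0
```

View pics/c1c_.png

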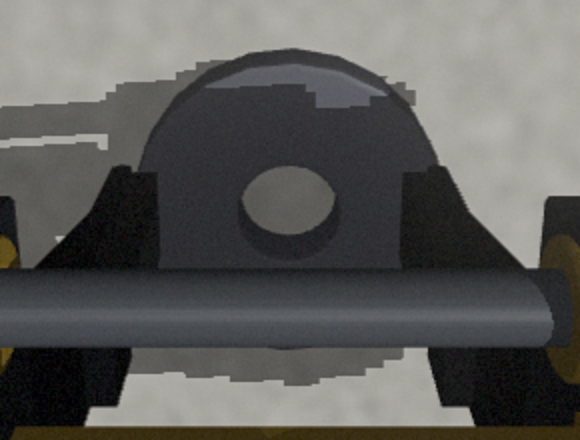

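```bash

python3 -m creep '[{"translation":[0,0,0],"roll":0,"gripper":87},{"translation":[0,0,0],"roll":0,"gripper":87},{"translation":[0,0,0],"roll":0,"gripper":87},{"translation":[0,0,0],"roll":0,"gripper":87},{"translation":[0,0,1],"roll":0,"gripper":87}]' 20
python3 -m creep '[{"translation":[0,0,0],"roll":0,"gripper":87},{"translation":[0,0,1],"roll":0,"gripper":87},{"translation":[0,0,2],"roll":0,"gripper":87},{"translation":[0,0,2],"roll":0,"gripper":87}]'
```

```text
time: 5.37
position: [0.4363, 0.1199, 0.0205]
tool_rot: [-0.002, 1.0, 0.0, 0.0]
ft_force: [0.3, 0.5, 0.3]
grip_width: 0.0758
grip_force: 0.0
time: 5.7
position: [0.4361, 0.1199, 0.0183]
tool_rot: [-0.002, 1.0, -0.0, -0.0]
ft_force: [1.5, -0.2, -0.0]
grip_width: 0.0866
grip_force: 0.0
```

```bash

python3 -m creep '[{"translation":[0,0,1],"roll":0,"gripper":87},{"translation":[0,0,2],"roll":0,"gripper":87},{"translation":[0,0,3],"roll":0,"gripper":87},{"translation":[0,0,3],"roll":0,"gripper":87}]'
python3 -m creep '[{"translation":[0,0,1],"roll":0,"gripper":87},{"translation":[0,0,2],"roll":0,"gripper":87},{"translation":[0,0,3],"roll":0,"gripper":87},{"translation":[0,0,3],"roll":0,"gripper":87}]'
```

```text
time: 6.03
position: [0.4361, 0.1199, 0.0153]
tool_rot: [-0.002, 1.0, 0.0, -0.0]
ft_force: [0.1, -0.5, 0.5]
grip_width: 0.0866
grip_force: 0.0
time: 6.37
position: [0.4361, 0.1199, 0.0123]
tool_rot: [-0.002, 1.0, 0.0, -0.0]
ft_force: [-0.2, 0.1, 0.4]
grip_width: 0.0868
grip_force: 0.0
```

```bash

python3 -m creep '[{"translation":[0,0,0],"roll":0,"gripper":62},{"translation":[0,0,0],"roll":0,"gripper":62},{"translation":[0,0,0],"roll":0,"gripper":62},{"translation":[0,0,0],"roll":0,"gripper":62},{"translation":[0,0,0],"roll":0,"gripper":62}]' 20
python3 -m creep '[{"translation":[0,0,0],"roll":0,"gripper":62},{"translation":[0,0,0],"roll":0,"gripper":62}]' 20
python3 - <<'E'
from h import *
img,C=snap("c1d")
K,r,t=C
g=img[180:340,240:410]; cv2.imwrite("pics/c1d_.png",cv2.resize(g,None,fx=3,fy=3))
E
```

```text
time: 6.78
position: [0.4364, 0.12, 0.0132]
tool_rot: [-0.002, 1.0, 0.0, 0.0]
ft_force: [-0.7, 0.4, 11.9]
grip_width: 0.0648
grip_force: 5.5
time: 6.95
position: [0.4365, 0.1199, 0.0133]
tool_rot: [-0.002, 1.0, 0.0, 0.001]
ft_force: [-1.5, -0.3, 8.7]
grip_width: 0.0624
grip_force: 4.0
```

```bash

python3 -m creep '[{"translation":[0,0,-3],"roll":0,"gripper":87},{"translation":[0,0,-3],"roll":0,"gripper":87},{"translation":[0,0,-3],"roll":0,"gripper":87},{"translation":[0,0,-3],"roll":0,"gripper":87},{"translation":[0,0,-3],"roll":0,"gripper":87}]'
python3 -m creep '[{"translation":[0,0,2],"roll":0,"gripper":87},{"translation":[0,0,4],"roll":0,"gripper":87},{"translation":[0,0,6],"roll":0,"gripper":87},{"translation":[0,0,8],"roll":0,"gripper":87},{"translation":[0,0,8],"roll":0,"gripper":87}]'
python3 -m creep '[{"translation":[0,0,1],"roll":0,"gripper":87},{"translation":[0,0,2],"roll":0,"gripper":87},{"translation":[0,0,2],"roll":0,"gripper":87}]'

```

```text
time: 7.42
position: [0.4361, 0.1199, 0.0153]
tool_rot: [-0.002, 1.0, -0.0, -0.0]
ft_force: [-0.1, -0.4, 0.6]
grip_width: 0.0846
grip_force: 0.0
time: 7.83
position: [0.4359, 0.1199, 0.007]
tool_rot: [-0.002, 1.0, -0.0, -0.0]
ft_force: [-0.2, 0.8, -0.1]
grip_width: 0.0871
grip_force: 0.0
time: 8.08
position: [0.4361, 0.1199, 0.0053]
tool_rot: [-0.002, 1.0, -0.0, -0.0]
ft_force: [-0.0, -0.4, -0.2]
grip_width: 0.087
grip_force: 0.0
```

View pics/c1d_.png

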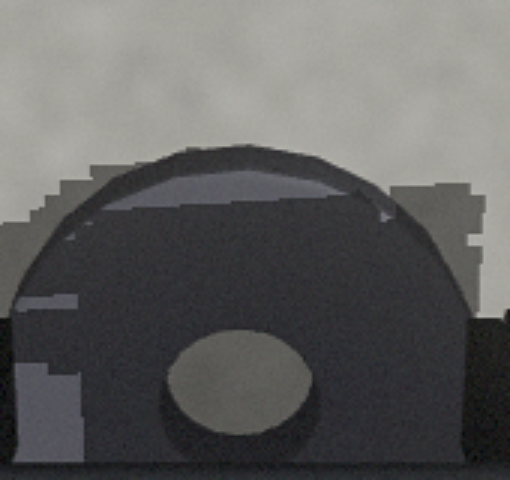

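```bash

python3 -m creep '[{"translation":[0,0,1],"roll":0,"gripper":87},{"translation":[0,0,2],"roll":0,"gripper":66},{"translation":[0,0,2],"roll":0,"gripper":66},{"translation":[0,0,2],"roll":0,"gripper":66},{"translation":[0,0,2],"roll":0,"gripper":66}]' 25
python3 -m creep '[{"translation":[0,0,0],"roll":0,"gripper":60},{"translation":[0,0,0],"roll":0,"gripper":60},{"translation":[0,0,0],"roll":0,"gripper":60}]' 25
python3 -m creep '[{"translation":[0,0,-5],"roll":0,"gripper":60},{"translation":[0,0,-10],"roll":0,"gripper":60},{"translation":[0,0,-20],"roll":0,"gripper":60},{"translation":[0,0,-20],"roll":0,"gripper":60}]' 25

```

```text
time: 8.5
position: [0.4362, 0.1199, 0.0035]
tool_rot: [-0.002, 1.0, 0.0, 0.0]
ft_force: [0.1, 0.9, -1.2]
grip_width: 0.0701
grip_force: 16.9
time: 8.75
position: [0.4362, 0.1199, 0.0035]
tool_rot: [-0.002, 1.0, 0.0, 0.0]
ft_force: [-0.2, 0.2, -0.6]
grip_width: 0.0693
grip_force: 25.0
time: 9.08
position: [0.4369, 0.12, 0.0248]
tool_rot: [-0.002, 1.0, 0.0, 0.001]
ft_force: [0.0, 0.3, -1.0]
grip_width: 0.0694
grip_force: 25.0
```

```bash

python3 -m creep '[{"translation":[0,0,-35],"roll":0,"gripper":60},{"translation":[0,0,-70],"roll":0,"gripper":60},{"translation":[-10,-10,-105],"roll":0,"gripper":60},{"translation":[-35,-25,-125],"roll":0,"gripper":60},{"translation":[-60,-42,-125],"roll":0,"gripper":60}]'
python3 -m creep '[{"translation":[-30,-20,0],"roll":0,"gripper":60},{"translation":[-60,-40,0],"roll":0,"gripper":60},{"translation":[-85,-55,0],"roll":0,"gripper":60},{"translation":[-108,-71,0],"roll":0,"gripper":60},{"translation":[-108,-71,0],"roll":0,"gripper":60}]'
python3 -m creep '[{"translation":[0,0,0],"roll":0,"gripper":60},{"translation":[0,0,0],"roll":0,"gripper":60},{"translation":[0,0,0],"roll":0,"gripper":60}]'
python3 - <<'E'
from h import *
img,C=snap("p1"); move(.6059,.0064,.112,91); cv2.imwrite("pics/p1_.png",cv2.resize(img[180:440,200:440],None,fx=2.3,fy=2.3))
E
```

```text
time: 9.5
position: [0.4987, 0.0783, 0.1531]
tool_rot: [-0.003, 1.0, -0.0, 0.004]
ft_force: [1.0, -0.8, -0.1]
grip_width: 0.0695
grip_force: 25.0
time: 9.92
position: [0.6104, 0.0036, 0.1489]
tool_rot: [-0.0, 1.0, -0.001, 0.004]
ft_force: [1.1, 0.7, -1.1]
grip_width: 0.069
grip_force: 25.0
time: 10.17
position: [0.6028, 0.0083, 0.148]
tool_rot: [-0.002, 1.0, 0.0, -0.001]
ft_force: [-0.8, 0.1, -0.6]
grip_width: 0.0696
grip_force: 25.0
move [-2.9 -2.  36.2] roll -0.7 now [0.603  0.0084 0.1482] q6 -1.75
```

View pics/p1_.png

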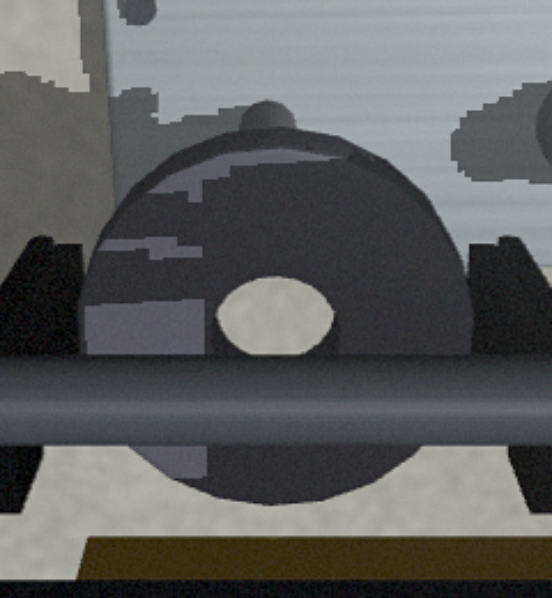

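```bash

python3 -m creep '[{"translation":[-3,-2,10],"roll":-0.7,"gripper":60},{"translation":[-3,-2,25],"roll":-0.7,"gripper":60},{"translation":[-3,-2,34],"roll":-0.7,"gripper":60},{"translation":[-3,-2,34],"roll":-0.7,"gripper":60}]' 12
python3 -m creep '[{"translation":[0,0,3],"roll":0,"gripper":60},{"translation":[0,0,6],"roll":0,"gripper":60},{"translation":[0,0,8],"roll":0,"gripper":60},{"translation":[0,0,8],"roll":0,"gripper":60}]' 12
python3 -m creep '[{"translation":[0,0,3],"roll":0,"gripper":60},{"translation":[0,0,6],"roll":0,"gripper":60},{"translation":[0,0,8],"roll":0,"gripper":60},{"translation":[0,0,8],"roll":0,"gripper":60}]' 12

```

```text
time: 10.55
position: [0.6054, 0.0061, 0.1119]
tool_rot: [-0.008, 1.0, 0.0, -0.003]
ft_force: [-0.9, 0.3, -1.3]
grip_width: 0.07
grip_force: 12.0
time: 10.88
position: [0.6075, 0.0055, 0.1063]
tool_rot: [-0.008, 1.0, 0.0, -0.0]
ft_force: [-1.1, -0.4, -0.0]
grip_width: 0.0703
grip_force: 12.0
time: 11.22
position: [0.6066, 0.0057, 0.0979]
tool_rot: [-0.008, 1.0, 0.0, -0.001]
ft_force: [-1.3, -0.2, -1.1]
grip_width: 0.0698
grip_force: 12.0
```

```bash

python3 -m creep '[{"translation":[0,0,4],"roll":0,"gripper":60},{"translation":[0,0,8],"roll":0,"gripper":60},{"translation":[0,0,12],"roll":0,"gripper":60},{"translation":[0,0,12],"roll":0,"gripper":60}]' 12
python3 -m creep '[{"translation":[0,0,4],"roll":0,"gripper":60},{"translation":[0,0,8],"roll":0,"gripper":60},{"translation":[0,0,12],"roll":0,"gripper":60},{"translation":[0,0,12],"roll":0,"gripper":60}]' 12
python3 - <<'E'
from h import *
img,C=snap("p2"); move(.6059,.0064,.112,91); cv2.imwrite("pics/p2_.png",cv2.resize(img[180:440,200:440],None,fx=2.3,fy=2.3))
E
```

```text
time: 11.55
position: [0.6058, 0.0058, 0.085]
tool_rot: [-0.008, 1.0, 0.0, -0.002]
ft_force: [-3.2, 0.7, -1.0]
grip_width: 0.0697
grip_force: 12.0
time: 11.88
position: [0.6058, 0.0058, 0.0732]
tool_rot: [-0.008, 1.0, 0.0, -0.002]
ft_force: [-3.6, 0.4, -0.5]
grip_width: 0.0698
grip_force: 12.0
move [  0.1   0.6 -38.6] roll -0.1 now [0.6059 0.0058 0.0734] q6 -1.76
```

View pics/p2_.png

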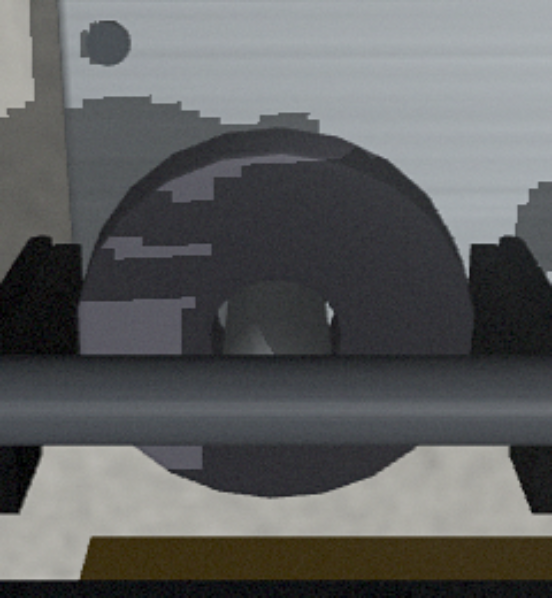

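```bash

python3 -m creep '[{"translation":[1.5,0,6],"roll":0,"gripper":60},{"translation":[1.5,0,13],"roll":0,"gripper":60},{"translation":[1.5,0,20],"roll":0,"gripper":60},{"translation":[1.5,0,25],"roll":0,"gripper":60},{"translation":[1.5,0,25],"roll":0,"gripper":60}]' 12
python3 -m creep '[{"translation":[0,0,3],"roll":0,"gripper":60},{"translation":[0,0,6],"roll":0,"gripper":60},{"translation":[0,0,9],"roll":0,"gripper":60},{"translation":[0,0,9],"roll":0,"gripper":60}]' 12

```

```text
time: 12.35
position: [0.6058, 0.0056, 0.0482]
tool_rot: [-0.008, 1.0, 0.0, -0.0]
ft_force: [-3.5, 0.5, -3.1]
grip_width: 0.0697
grip_force: 12.0
time: 12.68
position: [0.6058, 0.0056, 0.0401]
tool_rot: [-0.008, 1.0, 0.0, -0.0]
ft_force: [-4.4, 1.2, -0.1]
grip_width: 0.0694
grip_force: 12.0
```

```bash

python3 -m creep '[{"translation":[0,0,0],"roll":0,"gripper":85},{"translation":[0,0,0],"roll":0,"gripper":85},{"translation":[0,0,0],"roll":0,"gripper":85},{"translation":[0,0,0],"roll":0,"gripper":85},{"translation":[0,0,0],"roll":0,"gripper":85}]' 12
python3 -m creep '[{"translation":[0,0,-40],"roll":0,"gripper":87},{"translation":[0,0,-80],"roll":0,"gripper":87},{"translation":[0,0,-120],"roll":0,"gripper":87},{"translation":[0,0,-160],"roll":0,"gripper":87},{"translation":[0,0,-210],"roll":0,"gripper":87}]' 
python3 -m creep '[{"translation":[0,0,0],"roll":0,"gripper":87},{"translation":[0,0,0],"roll":0,"gripper":87},{"translation":[0,0,0],"roll":0,"gripper":87},{"translation":[0,0,0],"roll":0,"gripper":87}]'
python3 - <<'E'
from h import *
img,C=snap("p3")
for z in (.032,.046): print(z,ring(img,C,.607,.006,.07,z=z)[:2])
o=ortho(img,C,.104,.606,.007,.03,8000); cv2.imwrite("pics/o4.png",o)
move(.521,-.308,.25,90)
t=viewer.camera("top"); cv2.imwrite("pics/top1.png",t); C=cam("top")
for p in [(.427,.007),(.437,-.135),(.519,-.308),(.391,-.299)]: print(ring(t,C,*p,half=.08)[:2])
E
```

```text
time: 13.1
position: [0.6074, 0.0052, 0.041]
tool_rot: [-0.008, 1.0, -0.0, 0.001]
ft_force: [-0.3, -0.4, -0.1]
grip_width: 0.0843
grip_force: 0.0
time: 13.52
position: [0.6059, 0.0055, 0.2439]
tool_rot: [-0.008, 1.0, -0.0, 0.0]
ft_force: [-0.1, 0.1, 0.3]
grip_width: 0.0867
grip_force: 0.0
time: 13.85
position: [0.6048, 0.0056, 0.2404]
tool_rot: [-0.008, 1.0, 0.0, -0.002]
ft_force: [0.6, 1.2, 0.0]
grip_width: 0.0873
grip_force: 0.0
0.032 [(0.647, 70, 0.6075, 0.005), (0.496, 63, 0.611, 0.0085)]
0.046 [(0.662, 70, 0.6045, 0.0035), (0.525, 63, 0.602, 0.0055)]
move [  88.7 -312.3   -9.9] roll 0.9 now [0.6048 0.0056 0.24  ] q6 -1.76
[(0.304, 70, 0.43, -0.002), (0.273, 63, 0.4325, 0.01)]
[(0.905, 56, 0.436, -0.1355), (0.837, 63, 0.4365, -0.1355)]
[(0.68, 63, 0.5225, -0.309), (0.649, 56, 0.525, -0.3105)]
[(0.947, 49, 0.392, -0.297), (0.852, 56, 0.3915, -0.297)]
```

```bash

python3 -m creep '[{"translation":[10,-38,0],"roll":0,"gripper":87},{"translation":[20,-76,5],"roll":0,"gripper":87},{"translation":[30,-114,10],"roll":0,"gripper":87},{"translation":[40,-152,15],"roll":0,"gripper":87},{"translation":[50,-190,20],"roll":0,"gripper":87}]' 
python3 -m creep '[{"translation":[10,-35,15],"roll":0,"gripper":87},{"translation":[20,-70,30],"roll":0,"gripper":87},{"translation":[30,-105,45],"roll":0,"gripper":87},{"translation":[36,-121,59],"roll":0,"gripper":87},{"translation":[36,-121,59],"roll":0,"gripper":87}]' 
python3 -m creep '[{"translation":[0,0,0],"roll":0,"gripper":87},{"translation":[0,0,0],"roll":0,"gripper":87},{"translation":[0,0,0],"roll":0,"gripper":87}]'
cat >> h.py <<'E'
def see(name,x,y,z0=.0035):
    img,C=snap(name); r=ring(img,C,x,y,.07); print(r[:3]); move(r[0][2]-.001,r[0][3],z0,91)
E
python3 -c "
from h import *
see('c2',.521,-.308)"

```

```text
time: 14.37
position: [0.5579, -0.1864, 0.2204]
tool_rot: [-0.008, 1.0, 0.001, -0.001]
ft_force: [0.1, 0.3, 0.9]
grip_width: 0.0867
grip_force: 0.0
time: 14.78
position: [0.5217, -0.3097, 0.1586]
tool_rot: [-0.005, 1.0, 0.002, -0.003]
ft_force: [-0.6, -0.3, 0.4]
grip_width: 0.0872
grip_force: 0.0
time: 15.03
position: [0.5256, -0.3056, 0.1634]
tool_rot: [-0.009, 1.0, 0.0, 0.0]
ft_force: [-0.6, -0.1, 1.2]
grip_width: 0.0872
grip_force: 0.0
[(0.849, 63, 0.5225, -0.3115), (0.811, 70, 0.522, -0.312), (0.638, 56, 0.5215, -0.3165)]
move [  4.5  -5.8 160.2] roll 0.0 now [ 0.5258 -0.3056  0.1637] q6 -2.3
```

```bash

python3 -m creep '[{"translation":[2.5,-6,40],"roll":0,"gripper":87},{"translation":[2.5,-6,80],"roll":0,"gripper":87},{"translation":[2.5,-6,120],"roll":0,"gripper":87},{"translation":[2.5,-6,145],"roll":0,"gripper":87},{"translation":[2.5,-6,150],"roll":0,"gripper":87}]' 
python3 -m creep '[{"translation":[0,0,3],"roll":0,"gripper":87},{"translation":[0,0,6],"roll":0,"gripper":87},{"translation":[0,0,9],"roll":0,"gripper":87},{"translation":[0,0,9],"roll":0,"gripper":87},{"translation":[0,0,9],"roll":0,"gripper":87}]' 

```

```text
time: 15.5
position: [0.5206, -0.3095, 0.0092]
tool_rot: [-0.009, 1.0, 0.003, -0.003]
ft_force: [-0.5, -0.2, -0.0]
grip_width: 0.0868
grip_force: 0.0
time: 15.92
position: [0.5235, -0.3135, 0.0057]
tool_rot: [-0.008, 1.0, -0.001, 0.001]
ft_force: [-0.8, -0.4, 0.0]
grip_width: 0.087
grip_force: 0.0
```

```bash

python3 -m creep '[{"translation":[0,2,1],"roll":0,"gripper":87},{"translation":[0,2,2],"roll":0,"gripper":55},{"translation":[0,2,2],"roll":0,"gripper":55},{"translation":[0,2,2],"roll":0,"gripper":55},{"translation":[0,2,2],"roll":0,"gripper":55}]' 25
python3 -m creep '[{"translation":[0,0,0],"roll":0,"gripper":55},{"translation":[0,0,0],"roll":0,"gripper":55},{"translation":[0,0,0],"roll":0,"gripper":55},{"translation":[0,0,0],"roll":0,"gripper":55}]' 25
python3 -c "
from h import *
move(.6065+telemetry.get_obs()['position'][0]-.5225,.0058,.15,91)"

```

```text
time: 16.33
position: [0.5226, -0.3109, 0.0022]
tool_rot: [-0.008, 1.0, -0.0, 0.0]
ft_force: [-0.1, 0.8, -0.0]
grip_width: 0.0677
grip_force: 0.0
time: 16.67
position: [0.5225, -0.3108, 0.0021]
tool_rot: [-0.008, 1.0, 0.0, -0.0]
ft_force: [0.0, 0.8, 1.5]
grip_width: 0.0624
grip_force: 25.0
move [ -89.   315.3 -147.8] roll -0.1 now [ 0.5225 -0.3108  0.0021] q6 -2.31
```

```bash

python3 -m creep '[{"translation":[0,0,-40],"roll":0,"gripper":55},{"translation":[0,0,-80],"roll":0,"gripper":55},{"translation":[0,0,-120],"roll":0,"gripper":55},{"translation":[-5,20,-148],"roll":0,"gripper":55},{"translation":[-15,55,-148],"roll":0,"gripper":55}]'
python3 -m creep '[{"translation":[-10,38,0],"roll":0,"gripper":55},{"translation":[-20,76,0],"roll":0,"gripper":55},{"translation":[-30,114,0],"roll":0,"gripper":55},{"translation":[-40,152,0],"roll":0,"gripper":55},{"translation":[-50,190,0],"roll":0,"gripper":55}]'
python3 -m creep '[{"translation":[-10,30,0],"roll":0,"gripper":55},{"translation":[-20,60,0],"roll":0,"gripper":55},{"translation":[-23,70,0],"roll":0,"gripper":55},{"translation":[-23,70,0],"roll":0,"gripper":55},{"translation":[-23,70,0],"roll":0,"gripper":55}]'
python3 -m creep '[{"translation":[0,0,0],"roll":0,"gripper":55},{"translation":[0,0,0],"roll":0,"gripper":55},{"translation":[0,0,0],"roll":0,"gripper":55}]'
python3 -c "
from h import *
move(.6065,.0058,.08,91)
img,C=snap('p4')"

```

```text
time: 17.08
position: [0.5406, -0.2616, 0.1569]
tool_rot: [-0.006, 1.0, -0.005, 0.006]
ft_force: [1.9, -0.1, -1.9]
grip_width: 0.0621
grip_force: 25.0
time: 17.5
position: [0.5836, -0.0631, 0.15]
tool_rot: [-0.008, 1.0, 0.0, -0.0]
ft_force: [-0.1, -0.0, -1.4]
grip_width: 0.0625
grip_force: 25.0
time: 17.92
position: [0.6052, 0.0054, 0.1498]
tool_rot: [-0.009, 1.0, -0.0, -0.0]
ft_force: [0.3, -0.6, -0.9]
grip_width: 0.062
grip_force: 25.0
time: 18.17
position: [0.6053, 0.0038, 0.1501]
tool_rot: [-0.007, 1.0, -0.0, -0.0]
ft_force: [-0.5, 0.6, -0.7]
grip_width: 0.0619
grip_force: 25.0
move [-1.2  2.  70.1] roll -0.2 now [0.6053 0.0038 0.1501] q6 -1.76
```

```bash

python3 -m creep '[{"translation":[-1,2,15],"roll":0,"gripper":55},{"translation":[-1,2,30],"roll":0,"gripper":55},{"translation":[-1,2,45],"roll":0,"gripper":55},{"translation":[-1,2,55],"roll":0,"gripper":55},{"translation":[-1,2,65],"roll":0,"gripper":55}]' 12
python3 -m creep '[{"translation":[0,0,10],"roll":0,"gripper":55},{"translation":[0,0,20],"roll":0,"gripper":55},{"translation":[0,0,30],"roll":0,"gripper":55},{"translation":[0,0,40],"roll":0,"gripper":55},{"translation":[0,0,40],"roll":0,"gripper":55}]' 12
python3 -m creep '[{"translation":[0,0,2],"roll":0,"gripper":55},{"translation":[0,0,4],"roll":0,"gripper":55},{"translation":[0,0,4],"roll":0,"gripper":55}]' 12

```

```text
time: 18.63
position: [0.6064, 0.0068, 0.0844]
tool_rot: [-0.007, 1.0, -0.0, -0.0]
ft_force: [-0.2, -0.1, -0.4]
grip_width: 0.0621
grip_force: 12.0
time: 19.05
position: [0.6052, 0.0077, 0.0429]
tool_rot: [-0.008, 1.0, 0.0, -0.002]
ft_force: [-0.9, -0.2, -0.2]
grip_width: 0.0622
grip_force: 12.0
time: 19.3
position: [0.6068, 0.0075, 0.0412]
tool_rot: [-0.008, 1.0, -0.0, 0.0]
ft_force: [0.0, -0.0, 0.0]
grip_width: 0.0626
grip_force: 12.0
```

```bash

python3 -m creep '[{"translation":[0,0,0],"roll":0,"gripper":87},{"translation":[0,0,0],"roll":0,"gripper":87},{"translation":[0,0,0],"roll":0,"gripper":87},{"translation":[0,0,0],"roll":0,"gripper":87},{"translation":[0,0,0],"roll":0,"gripper":87}]' 12
python3 -m creep '[{"translation":[0,0,-40],"roll":0,"gripper":87},{"translation":[0,0,-80],"roll":0,"gripper":87},{"translation":[0,0,-120],"roll":0,"gripper":87},{"translation":[15,-15,-145],"roll":0,"gripper":87},{"translation":[42,-35,-145],"roll":0,"gripper":87}]' 
python3 -m creep '[{"translation":[30,-26,0],"roll":0,"gripper":87},{"translation":[60,-52,5],"roll":0,"gripper":87},{"translation":[90,-78,10],"roll":0,"gripper":87},{"translation":[115,-98,15],"roll":0,"gripper":87},{"translation":[129,-108,25],"roll":0,"gripper":87}]' 
python3 -m creep '[{"translation":[0,0,0],"roll":0,"gripper":87},{"translation":[0,0,0],"roll":0,"gripper":87},{"translation":[0,0,0],"roll":0,"gripper":87},{"translation":[0,0,0],"roll":0,"gripper":87},{"translation":[0,0,0],"roll":0,"gripper":87}]'
sed -i 's/r\[0\]\[2\]-.001/r[0][2]+.001/' h.py
python3 -c "
from h import *
see('c3',.436,-.1355)"

```

```text
time: 19.72
position: [0.6068, 0.0075, 0.0415]
tool_rot: [-0.008, 1.0, -0.0, 0.0]
ft_force: [-0.5, -0.8, 0.9]
grip_width: 0.0844
grip_force: 0.0
time: 20.13
position: [0.5718, -0.0288, 0.1928]
tool_rot: [-0.009, 1.0, -0.002, 0.009]
ft_force: [1.1, -1.1, -0.0]
grip_width: 0.0867
grip_force: 0.0
time: 20.55
position: [0.4356, -0.1399, 0.1618]
tool_rot: [-0.007, 1.0, -0.001, 0.0]
ft_force: [0.1, 0.3, 0.9]
grip_width: 0.0869
grip_force: 0.0
time: 20.97
position: [0.4391, -0.1378, 0.1615]
tool_rot: [-0.009, 1.0, -0.0, 0.001]
ft_force: [-0.4, -0.6, 0.6]
grip_width: 0.0869
grip_force: 0.0
[(0.814, 56, 0.4365, -0.137), (0.789, 63, 0.436, -0.1375), (0.623, 70, 0.4345, -0.137)]
move [  1.5   0.9 157.9] roll 0.0 now [ 0.4389 -0.1377  0.1614] q6 -2.14
```

```bash

python3 -m creep '[{"translation":[1.5,1,40],"roll":0,"gripper":87},{"translation":[1.5,1,80],"roll":0,"gripper":87},{"translation":[1.5,1,120],"roll":0,"gripper":87},{"translation":[1.5,1,145],"roll":0,"gripper":87},{"translation":[1.5,1,150],"roll":0,"gripper":87}]' 
python3 -m creep '[{"translation":[0,0,3],"roll":0,"gripper":87},{"translation":[0,0,5],"roll":0,"gripper":87},{"translation":[0,0,7],"roll":0,"gripper":87},{"translation":[0,0,7],"roll":0,"gripper":60},{"translation":[0,0,7],"roll":0,"gripper":50}]' 25
python3 -m creep '[{"translation":[0,0,0],"roll":0,"gripper":48},{"translation":[0,0,0],"roll":0,"gripper":48},{"translation":[0,0,0],"roll":0,"gripper":48},{"translation":[0,0,0],"roll":0,"gripper":48},{"translation":[0,0,0],"roll":0,"gripper":48}]' 25
python3 -m creep '[{"translation":[0,0,0],"roll":0,"gripper":48},{"translation":[0,0,0],"roll":0,"gripper":48},{"translation":[0,0,0],"roll":0,"gripper":48}]' 25
python3 -c "
from h import *
move(.6065+telemetry.get_obs()['position'][0]-.4365,.0060,.15,91)"

```

```text
time: 21.43
position: [0.4349, -0.1357, 0.0076]
tool_rot: [-0.008, 1.0, 0.002, -0.003]
ft_force: [0.2, 0.4, -0.5]
grip_width: 0.087
grip_force: 0.0
time: 21.85
position: [0.4372, -0.1376, 0.0054]
tool_rot: [-0.008, 1.0, -0.001, 0.001]
ft_force: [-1.0, 0.5, -0.9]
grip_width: 0.0803
grip_force: 0.0
time: 22.27
position: [0.4364, -0.1372, 0.0045]
tool_rot: [-0.008, 1.0, -0.0, 0.0]
ft_force: [0.3, 0.9, 4.4]
grip_width: 0.0548
grip_force: 25.0
time: 22.52
position: [0.4364, -0.1372, 0.0044]
tool_rot: [-0.008, 1.0, -0.0, 0.0]
ft_force: [-0.5, 0.8, 5.7]
grip_width: 0.0548
grip_force: 25.0
move [-172.3  140.5 -145.5] roll -0.1 now [ 0.4364 -0.1372  0.0044] q6 -2.14
```

```bash

python3 -m creep '[{"translation":[0,0,-40],"roll":0,"gripper":48},{"translation":[0,0,-80],"roll":0,"gripper":48},{"translation":[0,0,-120],"roll":0,"gripper":48},{"translation":[-10,10,-146],"roll":0,"gripper":48},{"translation":[-38,33,-146],"roll":0,"gripper":48}]'
python3 -m creep '[{"translation":[-30,25,0],"roll":0,"gripper":48},{"translation":[-60,50,0],"roll":0,"gripper":48},{"translation":[-90,75,0],"roll":0,"gripper":48},{"translation":[-117,98,0],"roll":0,"gripper":48},{"translation":[-133,108,0],"roll":0,"gripper":48}]'
python3 -m creep '[{"translation":[0,0,0],"roll":0,"gripper":48},{"translation":[0,0,0],"roll":0,"gripper":48},{"translation":[0,0,0],"roll":0,"gripper":48},{"translation":[0,0,0],"roll":0,"gripper":48},{"translation":[0,0,0],"roll":0,"gripper":48}]'
python3 -c "
from h import *
move(.6065,.0060,.08,91)
img,C=snap('p5')"

```

```text
time: 22.93
position: [0.4745, -0.1059, 0.1548]
tool_rot: [-0.006, 1.0, -0.002, 0.003]
ft_force: [1.7, -0.4, -0.7]
grip_width: 0.0552
grip_force: 25.0
time: 23.35
position: [0.6075, 0.0096, 0.1498]
tool_rot: [-0.009, 1.0, 0.0, 0.001]
ft_force: [0.4, 0.1, -0.7]
grip_width: 0.0548
grip_force: 25.0
time: 23.77
position: [0.6038, 0.0055, 0.1499]
tool_rot: [-0.007, 1.0, 0.0, -0.001]
ft_force: [-0.3, -0.1, -0.1]
grip_width: 0.0549
grip_force: 25.0
move [-2.8  0.4 69.9] roll -0.2 now [0.6038 0.0055 0.1499] q6 -1.76
```

```bash

python3 -m creep '[{"translation":[-2.5,0.5,15],"roll":0,"gripper":48},{"translation":[-2.5,0.5,30],"roll":0,"gripper":48},{"translation":[-2.5,0.5,45],"roll":0,"gripper":48},{"translation":[-2.5,0.5,55],"roll":0,"gripper":48},{"translation":[-2.5,0.5,65],"roll":0,"gripper":48}]' 12
python3 -m creep '[{"translation":[0,0,8],"roll":0,"gripper":48},{"translation":[0,0,16],"roll":0,"gripper":48},{"translation":[0,0,24],"roll":0,"gripper":48},{"translation":[0,0,30],"roll":0,"gripper":48},{"translation":[0,0,30],"roll":0,"gripper":48}]' 12
python3 -m creep '[{"translation":[0,0,2],"roll":0,"gripper":48},{"translation":[0,0,3],"roll":0,"gripper":48},{"translation":[0,0,3],"roll":0,"gripper":48}]' 12

```

```text
time: 24.23
position: [0.6071, 0.0065, 0.0845]
tool_rot: [-0.007, 1.0, 0.0, -0.0]
ft_force: [1.6, -0.0, -0.5]
grip_width: 0.0553
grip_force: 12.0
time: 24.65
position: [0.6067, 0.0071, 0.0538]
tool_rot: [-0.008, 1.0, 0.0, -0.001]
ft_force: [-0.6, 0.2, -0.2]
grip_width: 0.0551
grip_force: 12.0
time: 24.9
position: [0.6077, 0.007, 0.0523]
tool_rot: [-0.008, 1.0, -0.0, 0.0]
ft_force: [0.1, 0.4, -0.3]
grip_width: 0.0551
grip_force: 12.0
```

```bash

python3 -m creep '[{"translation":[0,0,0],"roll":0,"gripper":80},{"translation":[0,0,0],"roll":0,"gripper":80},{"translation":[0,0,0],"roll":0,"gripper":80},{"translation":[0,0,0],"roll":0,"gripper":80},{"translation":[0,0,0],"roll":0,"gripper":80}]' 12
python3 -m creep '[{"translation":[0,0,-40],"roll":0,"gripper":87},{"translation":[0,0,-80],"roll":0,"gripper":87},{"translation":[0,0,-120],"roll":0,"gripper":87},{"translation":[15,-15,-135],"roll":0,"gripper":87},{"translation":[35,-48,-135],"roll":0,"gripper":87}]' 
python3 -m creep '[{"translation":[23,-33,0],"roll":0,"gripper":87},{"translation":[46,-66,5],"roll":0,"gripper":87},{"translation":[69,-99,10],"roll":0,"gripper":87},{"translation":[92,-132,15],"roll":0,"gripper":87},{"translation":[112,-162,20],"roll":0,"gripper":87}]' 
python3 -m creep '[{"translation":[23,-33,0],"roll":0,"gripper":87},{"translation":[46,-66,3],"roll":0,"gripper":87},{"translation":[63,-95,5],"roll":0,"gripper":87},{"translation":[63,-95,5],"roll":0,"gripper":87},{"translation":[63,-95,5],"roll":0,"gripper":87}]' 
python3 -m creep '[{"translation":[0,0,0],"roll":0,"gripper":87},{"translation":[0,0,0],"roll":0,"gripper":87},{"translation":[0,0,0],"roll":0,"gripper":87},{"translation":[0,0,0],"roll":0,"gripper":87},{"translation":[0,0,0],"roll":0,"gripper":87}]'
python3 -c "
from h import *
see('c4',.392,-.298)"

```

```text
time: 25.32
position: [0.6077, 0.007, 0.0524]
tool_rot: [-0.008, 1.0, -0.0, 0.0]
ft_force: [0.1, -0.2, 0.5]
grip_width: 0.0776
grip_force: 0.0
time: 25.73
position: [0.5776, -0.04, 0.1924]
tool_rot: [-0.01, 1.0, -0.001, 0.006]
ft_force: [1.5, -0.9, -0.5]
grip_width: 0.087
grip_force: 0.0
time: 26.15
position: [0.4624, -0.2068, 0.1673]
tool_rot: [-0.008, 1.0, -0.0, 0.0]
ft_force: [0.1, -0.6, 0.1]
grip_width: 0.0872
grip_force: 0.0
time: 26.57
position: [0.4016, -0.3029, 0.1622]
tool_rot: [-0.006, 1.0, -0.0, 0.0]
ft_force: [-0.5, 1.0, 0.2]
grip_width: 0.0872
grip_force: 0.0
time: 26.98
position: [0.4029, -0.3003, 0.1622]
tool_rot: [-0.009, 1.0, 0.0, 0.0]
ft_force: [0.4, 0.2, 1.0]
grip_width: 0.0868
grip_force: 0.0
[(0.666, 49, 0.3925, -0.3), (0.578, 42, 0.3895, -0.301), (0.57, 56, 0.39, -0.302)]
move [  9.4   0.7 158.7] roll -0.0 now [ 0.4029 -0.3005  0.1622] q6 -2.45
```

```bash

python3 -m creep '[{"translation":[9.5,1,40],"roll":0,"gripper":87},{"translation":[9.5,1,80],"roll":0,"gripper":87},{"translation":[9.5,1,120],"roll":0,"gripper":87},{"translation":[9.5,1,145],"roll":0,"gripper":87},{"translation":[9.5,1,150],"roll":0,"gripper":87}]' 
python3 -m creep '[{"translation":[0,0,3],"roll":0,"gripper":87},{"translation":[0,0,5],"roll":0,"gripper":87},{"translation":[0,0,7],"roll":0,"gripper":80},{"translation":[0,0,7],"roll":0,"gripper":60},{"translation":[0,0,7],"roll":0,"gripper":42}]' 25
python3 -m creep '[{"translation":[0,0,0],"roll":0,"gripper":42},{"translation":[0,0,0],"roll":0,"gripper":42},{"translation":[0,0,0],"roll":0,"gripper":42},{"translation":[0,0,0],"roll":0,"gripper":42},{"translation":[0,0,0],"roll":0,"gripper":42}]' 25
python3 -m creep '[{"translation":[0,0,0],"roll":0,"gripper":42},{"translation":[0,0,0],"roll":0,"gripper":42},{"translation":[0,0,0],"roll":0,"gripper":42}]' 25
python3 -c "
from h import *
move(.6065+telemetry.get_obs()['position'][0]-.3925,.0060,.15,91)
snap('g4')"

```

```text
time: 27.45
position: [0.3913, -0.2981, 0.0084]
tool_rot: [-0.008, 1.0, 0.003, -0.002]
ft_force: [-0.7, 0.8, -0.3]
grip_width: 0.0872
grip_force: 0.0
time: 27.87
position: [0.3936, -0.3012, 0.0064]
tool_rot: [-0.008, 1.0, -0.001, 0.001]
ft_force: [0.5, 0.0, 0.4]
grip_width: 0.0741
grip_force: 0.0
time: 28.28
position: [0.393, -0.3005, 0.0054]
tool_rot: [-0.008, 1.0, -0.0, 0.0]
ft_force: [0.0, -0.0, 2.5]
grip_width: 0.0481
grip_force: 25.0
time: 28.53
position: [0.393, -0.3005, 0.0054]
tool_rot: [-0.008, 1.0, -0.0, 0.0]
ft_force: [0.1, 0.5, 5.1]
grip_width: 0.0479
grip_force: 25.0
move [-218.9  303.  -144.6] roll -0.1 now [ 0.393  -0.3005  0.0054] q6 -2.47
```

```bash

python3 -m creep '[{"translation":[0,0,-40],"roll":0,"gripper":42},{"translation":[0,0,-80],"roll":0,"gripper":42},{"translation":[0,0,-120],"roll":0,"gripper":42},{"translation":[-10,15,-145],"roll":0,"gripper":42},{"translation":[-30,45,-145],"roll":0,"gripper":42}]'
python3 -m creep '[{"translation":[-23,32,0],"roll":0,"gripper":42},{"translation":[-46,64,0],"roll":0,"gripper":42},{"translation":[-70,96,0],"roll":0,"gripper":42},{"translation":[-94,128,0],"roll":0,"gripper":42},{"translation":[-116,160,0],"roll":0,"gripper":42}]'
python3 -m creep '[{"translation":[-23,32,0],"roll":0,"gripper":42},{"translation":[-46,64,0],"roll":0,"gripper":42},{"translation":[-73,98,0],"roll":0,"gripper":42},{"translation":[-73,98,0],"roll":0,"gripper":42},{"translation":[-73,98,0],"roll":0,"gripper":42}]'
python3 -m creep '[{"translation":[0,0,0],"roll":0,"gripper":42},{"translation":[0,0,0],"roll":0,"gripper":42},{"translation":[0,0,0],"roll":0,"gripper":42},{"translation":[0,0,0],"roll":0,"gripper":42},{"translation":[0,0,0],"roll":0,"gripper":42}]'
python3 -c "
from h import *
move(.607,.0060,.08,91)
img,C=snap('p6'); cv2.imwrite('pics/p6_.png',cv2.resize(img[180:440,200:440],None,fx=2.3,fy=2.3))"

```

```text
time: 29.0
position: [0.4247, -0.26, 0.155]
tool_rot: [-0.006, 1.0, -0.005, 0.004]
ft_force: [1.3, -1.2, -0.1]
grip_width: 0.0478
grip_force: 25.0
time: 29.42
position: [0.5364, -0.0914, 0.1497]
tool_rot: [-0.008, 1.0, 0.0, -0.0]
ft_force: [1.3, -0.7, -0.7]
grip_width: 0.0477
grip_force: 25.0
time: 29.83
position: [0.6077, 0.0082, 0.1493]
tool_rot: [-0.01, 1.0, -0.0, -0.0]
ft_force: [-0.4, 0.3, -0.6]
grip_width: 0.0479
grip_force: 25.0
time: 30.25
position: [0.6067, 0.0049, 0.1502]
tool_rot: [-0.007, 1.0, -0.0, -0.0]
ft_force: [-0.2, 0.6, -0.3]
grip_width: 0.0481
grip_force: 25.0
move [-0.4  1.1 70.2] roll -0.2 now [0.6067 0.0049 0.1502] q6 -1.76
```

View pics/p6_.png

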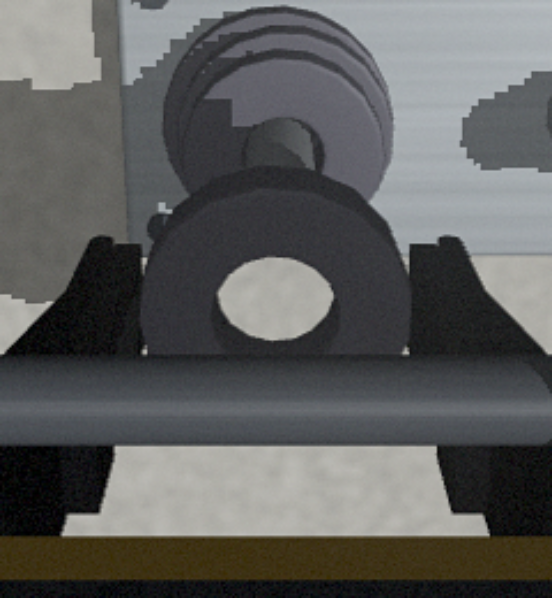

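```bash

python3 -m creep '[{"translation":[-0.5,1,15],"roll":0,"gripper":42},{"translation":[-0.5,1,30],"roll":0,"gripper":42},{"translation":[-0.5,1,42],"roll":0,"gripper":42},{"translation":[-0.5,1,52],"roll":0,"gripper":42},{"translation":[-0.5,1,60],"roll":0,"gripper":42}]' 12
python3 -m creep '[{"translation":[0,0,8],"roll":0,"gripper":42},{"translation":[0,0,16],"roll":0,"gripper":42},{"translation":[0,0,19],"roll":0,"gripper":42},{"translation":[0,0,19],"roll":0,"gripper":42},{"translation":[0,0,19],"roll":0,"gripper":42}]' 12

```

```text
time: 30.72
position: [0.6071, 0.0068, 0.089]
tool_rot: [-0.008, 1.0, 0.0, -0.001]
ft_force: [0.5, 0.7, -0.1]
grip_width: 0.0486
grip_force: 12.0
time: 31.13
position: [0.6077, 0.007, 0.0711]
tool_rot: [-0.008, 1.0, -0.0, 0.0]
ft_force: [-0.2, 0.2, 0.0]
grip_width: 0.0486
grip_force: 12.0
```

```bash

python3 -m creep '[{"translation":[0,0,2],"roll":0,"gripper":42},{"translation":[0,0,3],"roll":0,"gripper":75},{"translation":[0,0,3],"roll":0,"gripper":75},{"translation":[0,0,3],"roll":0,"gripper":75},{"translation":[0,0,3],"roll":0,"gripper":75}]' 12
python3 -m creep '[{"translation":[0,0,0],"roll":0,"gripper":75},{"translation":[0,0,-35],"roll":0,"gripper":87},{"translation":[0,0,-75],"roll":0,"gripper":87},{"translation":[0,0,-115],"roll":0,"gripper":87},{"translation":[25,0,-125],"roll":0,"gripper":87}]' 
python3 -m creep '[{"translation":[40,0,0],"roll":0,"gripper":87},{"translation":[80,0,10],"roll":0,"gripper":87},{"translation":[120,-1,20],"roll":0,"gripper":87},{"translation":[150,-2,32],"roll":0,"gripper":87},{"translation":[155,-2,32],"roll":0,"gripper":87}]' 
python3 -m creep '[{"translation":[0,0,0],"roll":0,"gripper":87},{"translation":[0,0,0],"roll":0,"gripper":87},{"translation":[0,0,0],"roll":0,"gripper":87},{"translation":[0,0,0],"roll":0,"gripper":87},{"translation":[0,0,0],"roll":0,"gripper":87}]'
python3 -c "
from h import *
see('c5',.427,.009)"

```

```text
time: 31.55
position: [0.6078, 0.007, 0.0684]
tool_rot: [-0.008, 1.0, -0.0, 0.0]
ft_force: [-0.7, 0.4, -0.7]
grip_width: 0.0676
grip_force: 0.0
time: 31.97
position: [0.5912, 0.0052, 0.2002]
tool_rot: [-0.008, 1.0, -0.002, 0.01]
ft_force: [1.8, 0.0, 0.7]
grip_width: 0.0859
grip_force: 0.0
time: 32.38
position: [0.4184, 0.004, 0.1594]
tool_rot: [-0.008, 1.0, 0.002, -0.006]
ft_force: [-1.4, 0.5, 0.1]
grip_width: 0.0873
grip_force: 0.0
time: 32.8
position: [0.4293, 0.0019, 0.1614]
tool_rot: [-0.008, 1.0, -0.0, 0.001]
ft_force: [-0.4, 0.5, -0.5]
grip_width: 0.0868
grip_force: 0.0
[(0.765, 42, 0.3895, -0.015), (0.718, 49, 0.389, -0.015), (0.536, 56, 0.3905, -0.018)]
move [ 38.8 -16.3 157.7] roll -0.1 now [0.4289 0.002  0.1613] q6 -1.84
```

```bash

python3 -m creep '[{"translation":[30,-12,0],"roll":0,"gripper":87},{"translation":[38.5,-16,0],"roll":0,"gripper":87},{"translation":[38.5,-16,0],"roll":0,"gripper":87},{"translation":[38.5,-16,0],"roll":0,"gripper":87},{"translation":[38.5,-16,0],"roll":0,"gripper":87}]'
python3 -m creep '[{"translation":[0,0,0],"roll":0,"gripper":87},{"translation":[0,0,0],"roll":0,"gripper":87},{"translation":[0,0,0],"roll":0,"gripper":87}]'
python3 -c "
from h import *
see('c5b',.390,-.015)
t=viewer.camera('top'); cv2.imwrite('pics/top2.png',t); print(ring(t,cam('top'),.39,-.015,.06)[:2])"

```

```text
time: 33.27
position: [0.391, -0.0148, 0.1614]
tool_rot: [-0.008, 1.0, -0.0, 0.001]
ft_force: [0.0, -0.6, 0.3]
grip_width: 0.0869
grip_force: 0.0
time: 33.52
position: [0.39, -0.0144, 0.1611]
tool_rot: [-0.008, 1.0, -0.0, 0.0]
ft_force: [-0.1, 0.5, -0.8]
grip_width: 0.0871
grip_force: 0.0
[(0.752, 42, 0.388, -0.0145), (0.739, 49, 0.388, -0.0155), (0.551, 56, 0.389, -0.0185)]
move [ 9.000e-01 -1.000e-01  1.576e+02] roll -0.1 now [ 0.3898 -0.0144  0.1611] q6 -1.91
[(0.345, 35, 0.355, -0.039), (0.34, 42, 0.418, -0.0285)]
```

```bash

python3 -m creep '[{"translation":[1,0,40],"roll":0,"gripper":87},{"translation":[1,0,80],"roll":0,"gripper":87},{"translation":[1,0,115],"roll":0,"gripper":87},{"translation":[1,0,135],"roll":0,"gripper":87},{"translation":[1,0,145],"roll":0,"gripper":87}]' 
python3 -m creep '[{"translation":[0,0,5],"roll":0,"gripper":87},{"translation":[0,0,9],"roll":0,"gripper":87},{"translation":[0,0,12],"roll":0,"gripper":80},{"translation":[0,0,12],"roll":0,"gripper":60},{"translation":[0,0,12],"roll":0,"gripper":50}]' 25
python3 -c "
from h import *
move(.389,-.0145,.005,91); print(telemetry.get_obs()['q'])"

```

```text
time: 34.03
position: [0.3875, -0.0142, 0.0136]
tool_rot: [-0.008, 1.0, 0.001, -0.002]
ft_force: [-0.4, -0.4, 0.2]
grip_width: 0.0867
grip_force: 0.0
time: 34.45
position: [0.3888, -0.0146, 0.0047]
tool_rot: [-0.008, 1.0, -0.0, 0.001]
ft_force: [0.1, -0.6, 0.0]
grip_width: 0.0745
grip_force: 0.0
move [-0.2  0.  -0.3] roll -0.1 now [ 0.3888 -0.0146  0.0047] q6 -1.91
[-3.26686067e-01  7.12837240e-01  2.17480828e+00 -1.48348776e-05
  2.52527894e-01 -1.91339681e+00]
```

```bash

python3 -m creep '[{"translation":[0,0,1],"roll":0,"gripper":36},{"translation":[0,0,1],"roll":0,"gripper":36},{"translation":[0,0,1],"roll":0,"gripper":36},{"translation":[0,0,1],"roll":0,"gripper":36},{"translation":[0,0,1],"roll":0,"gripper":36}]' 25
python3 -m creep '[{"translation":[0,0,0],"roll":0,"gripper":36},{"translation":[0,0,0],"roll":0,"gripper":36},{"translation":[0,0,0],"roll":0,"gripper":36}]' 25
python3 -c "
from h import *
move(.6065+telemetry.get_obs()['position'][0]-.388,.0062,.15,91)"

```

```text
time: 34.87
position: [0.3885, -0.0145, 0.0033]
tool_rot: [-0.008, 1.0, -0.0, 0.0]
ft_force: [-0.2, 0.7, 2.1]
grip_width: 0.042
grip_force: 11.8
time: 35.12
position: [0.3884, -0.0145, 0.0033]
tool_rot: [-0.008, 1.0, -0.0, 0.0]
ft_force: [0.1, 0.5, 4.3]
grip_width: 0.0416
grip_force: 25.0
move [-218.9   17.2 -146.6] roll -0.1 now [ 0.3884 -0.0145  0.0033] q6 -1.91
```

```bash

python3 -m creep '[{"translation":[0,0,-40],"roll":0,"gripper":36},{"translation":[0,0,-80],"roll":0,"gripper":36},{"translation":[0,0,-120],"roll":0,"gripper":36},{"translation":[-20,2,-147],"roll":0,"gripper":36},{"translation":[-50,4,-147],"roll":0,"gripper":36}]'
python3 -m creep '[{"translation":[-40,3,0],"roll":0,"gripper":36},{"translation":[-80,6,0],"roll":0,"gripper":36},{"translation":[-120,9,0],"roll":0,"gripper":36},{"translation":[-155,12,0],"roll":0,"gripper":36},{"translation":[-168,14,0],"roll":0,"gripper":36}]'
python3 -m creep '[{"translation":[0,0,0],"roll":0,"gripper":36},{"translation":[0,0,0],"roll":0,"gripper":36},{"translation":[0,0,0],"roll":0,"gripper":36},{"translation":[0,0,0],"roll":0,"gripper":36},{"translation":[0,0,0],"roll":0,"gripper":36}]'
python3 -c "
from h import *
move(.607,.0065,.079,91)
img,C=snap('p7')"

```

```text
time: 35.53
position: [0.4381, -0.0095, 0.1546]
tool_rot: [-0.008, 1.0, -0.001, 0.002]
ft_force: [-0.3, -0.8, -0.6]
grip_width: 0.0413
grip_force: 25.0
time: 35.95
position: [0.6117, 0.0069, 0.1501]
tool_rot: [-0.008, 1.0, -0.0, 0.003]
ft_force: [0.7, 0.0, 0.3]
grip_width: 0.041
grip_force: 25.0
time: 36.37
position: [0.6045, 0.0069, 0.15]
tool_rot: [-0.008, 1.0, 0.0, -0.001]
ft_force: [-0.1, -0.1, -0.4]
grip_width: 0.0409
grip_force: 25.0
move [-2.6 -0.5 71. ] roll -0.1 now [0.6045 0.0069 0.15  ] q6 -1.76
```

```bash

python3 -m creep '[{"translation":[-2.5,0,15],"roll":0,"gripper":36},{"translation":[-2.5,0,28],"roll":0,"gripper":36},{"translation":[-2.5,0,38],"roll":0,"gripper":36},{"translation":[-2.5,0,46],"roll":0,"gripper":36},{"translation":[-2.5,0,52],"roll":0,"gripper":36}]' 12
python3 -m creep '[{"translation":[0,0,6],"roll":0,"gripper":36},{"translation":[0,0,12],"roll":0,"gripper":36},{"translation":[0,0,17],"roll":0,"gripper":36},{"translation":[0,0,17],"roll":0,"gripper":36},{"translation":[0,0,17],"roll":0,"gripper":36}]' 12

```

```text
time: 36.83
position: [0.6079, 0.007, 0.0973]
tool_rot: [-0.008, 1.0, 0.0, -0.001]
ft_force: [0.4, -0.4, -1.5]
grip_width: 0.0417
grip_force: 12.0
time: 37.25
position: [0.6083, 0.007, 0.0808]
tool_rot: [-0.008, 1.0, 0.0, -0.0]
ft_force: [-0.4, 0.5, -0.6]
grip_width: 0.0419
grip_force: 12.0
```

Release, raise, and go look (stack, and the whole desk for a sixth collar).

```bash

python3 -m creep '[{"translation":[0,0,1],"roll":0,"gripper":36},{"translation":[0,0,1],"roll":0,"gripper":65},{"translation":[0,0,1],"roll":0,"gripper":65},{"translation":[0,0,1],"roll":0,"gripper":65},{"translation":[0,0,1],"roll":0,"gripper":65}]' 12
python3 -m creep '[{"translation":[0,0,0],"roll":0,"gripper":65},{"translation":[0,0,-35],"roll":0,"gripper":87},{"translation":[0,0,-75],"roll":0,"gripper":87},{"translation":[0,0,-115],"roll":0,"gripper":87},{"translation":[0,0,-150],"roll":0,"gripper":87}]' 
python3 -m creep '[{"translation":[0,0,-25],"roll":0,"gripper":87},{"translation":[0,0,-25],"roll":0,"gripper":87},{"translation":[0,0,-25],"roll":0,"gripper":87},{"translation":[0,0,-25],"roll":0,"gripper":87},{"translation":[0,0,-25],"roll":0,"gripper":87}]' 
python3 - <<'E'
from h import *
img,C=snap('s1'); o=telemetry.get_obs()['position']; print(np.round(o,4))
for z,D in ((.032,70),(.046,63),(.060,56),(.074,49),(.088,42)): print(D,ring(img,C,.607,.006,.06,dias=(D,),z=z))
t=viewer.camera("top"); s=viewer.camera("scene"); cv2.imwrite("pics/top3.png",t); cv2.imwrite("pics/scene3.png",s)
cv2.imwrite("pics/mix.png",np.hstack([cv2.resize(img[100:480,120:520],(400,380)),cv2.resize(s[90:470,130:530],(400,380))]))
for k in ("mallet","collar6"): print(k,viewer.recognise("top",k),viewer.recognise("scene",k))
E
```

```text
time: 37.67
position: [0.6091, 0.007, 0.0805]
tool_rot: [-0.008, 1.0, -0.0, 0.001]
ft_force: [0.4, 0.9, -0.6]
grip_width: 0.0602
grip_force: 0.0
time: 38.08
position: [0.6089, 0.007, 0.2325]
tool_rot: [-0.008, 1.0, -0.0, 0.001]
ft_force: [0.2, -0.5, 0.8]
grip_width: 0.0827
grip_force: 0.0
time: 38.5
position: [0.6073, 0.0072, 0.2533]
tool_rot: [-0.008, 1.0, 0.0, -0.002]
ft_force: [-1.0, 0.4, -1.1]
grip_width: 0.0871
grip_force: 0.0
[0.6074 0.0072 0.2532]
70 [(0.663, 70, 0.6085, 0.0055)]
63 [(0.558, 63, 0.6025, 0.005)]
56 [(0.457, 56, 0.599, 0.0015)]
49 [(0.382, 49, 0.5925, 0.0005)]
42 [(0.356, 42, 0.589, -0.0015)]
mallet [{'bbox': [196.9, 223.8, 31.0, 30.1], 'p': 0.97}] [{'bbox': [358.6, 295.4, 38.6, 71.8], 'p': 0.73}]
collar6 [{'bbox': [295.8, 188.3, 25.4, 38.7], 'p': 0.75}] [{'bbox': [259.6, 258.7, 20.7, 13.9], 'p': 0.66}, {'bbox': [256.6, 250.3, 13.8, 12.5], 'p': 0.61}, {'bbox': [252.2, 256.6, 21.2, 13.3], 'p': 0.6}, {'bbox': [257.2, 261.2, 13.9, 7.3], 'p': 0.41}]
```

View pics/mix.png

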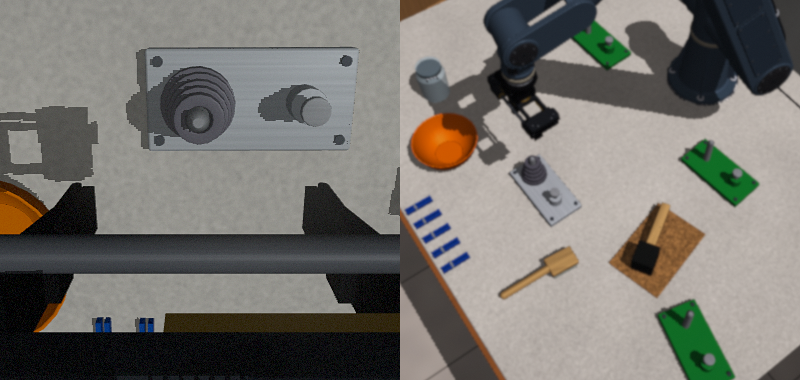

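```bash
cat >> h.py <<'E'
def mal(img,C,x,y,half=.13,z=.06,thr=45,s=2000):
    """rectangle of the black head's top face: centre, size mm, angle of long side"""
    o=ortho(img,C,z,x,y,half,s); m=(o.max(2)<thr).astype(np.uint8)*255
    m=cv2.morphologyEx(m,cv2.MORPH_OPEN,np.ones((15,15)))
    for c in sorted(cv2.findContours(m,0,1)[0],key=cv2.contourArea)[-3:]:
        p=np.c_[x+half-c[:,0,1]/s,y+half-c[:,0,0]/s].astype(np.float32); (a,b),(w_,h_),an=cv2.minAreaRect(p*1000)
        print("head",round(a,1),round(b,1),"size",round(w_,1),round(h_,1),"angle",round(an,1))
    hsv=cv2.cvtColor(o,cv2.COLOR_BGR2HSV); return o,hsv
E
python3 - <<'E'
from h import *
t=cv2.imread("pics/top3.png"); C=cam("top"); 
for thr in (30,40,50): print(thr); o,_=mal(t,C,.51,.37,thr=thr)
print(w(C,[(212,236),(240,288)],.044).round(3))
move(.51,.36,.25,119)
E
```

```text
30
40
head 444.5 246.5 size 12.0 10.0 angle 90.0
head 460.5 318.8 size 19.5 10.0 angle 90.0
head 510.7 369.1 size 67.0 55.0 angle 31.9
50
head 510.8 368.4 size 70.4 58.8 angle 32.0
head 449.2 306.4 size 140.3 33.4 angle 78.4
[[0.518 0.373]
 [0.382 0.297]]
move [ 92.8 354.5   4.6] roll -28.1 now [0.6084 0.007  0.2545] q6 -1.76
```

```bash

python3 -m creep '[{"translation":[10,38,0],"roll":0,"gripper":87},{"translation":[20,76,0],"roll":0,"gripper":87},{"translation":[30,114,0],"roll":0,"gripper":87},{"translation":[40,152,0],"roll":0,"gripper":87},{"translation":[50,190,0],"roll":0,"gripper":87}]' 
python3 -m creep '[{"translation":[10,38,5],"roll":-6,"gripper":87},{"translation":[20,76,15],"roll":-12,"gripper":87},{"translation":[30,114,25],"roll":-18,"gripper":87},{"translation":[40,150,35],"roll":-24,"gripper":87},{"translation":[45,172,43],"roll":-30,"gripper":87}]' 
python3 -m creep '[{"translation":[0,0,0],"roll":0,"gripper":87},{"translation":[0,0,0],"roll":0,"gripper":87},{"translation":[0,0,0],"roll":0,"gripper":87},{"translation":[0,0,0],"roll":0,"gripper":87},{"translation":[0,0,0],"roll":0,"gripper":87}]' 
python3 - <<'E'
from h import *
img,C=snap("m1")
for thr in (25,35,45,55): print(thr); o,_=mal(img,C,.511,.369,.06,thr=thr)
cv2.imwrite("pics/m1o.png",ortho(img,C,.06,.48,.35,.13,2000))
move(.511,.369,.21,121)
E
```

```text
time: 39.27
position: [0.555, 0.1977, 0.2551]
tool_rot: [-0.008, 1.0, 0.0, 0.0]
ft_force: [0.4, -0.3, -1.6]
grip_width: 0.087
grip_force: 0.0
time: 39.68
position: [0.5058, 0.3709, 0.2113]
tool_rot: [-0.27, 0.963, 0.001, -0.0]
ft_force: [0.0, -0.9, 0.2]
grip_width: 0.0867
grip_force: 0.0
time: 40.1
position: [0.5088, 0.3662, 0.2127]
tool_rot: [-0.265, 0.964, -0.0, 0.0]
ft_force: [0.5, -0.5, 1.2]
grip_width: 0.0871
grip_force: 0.0
25
35
45
head 480.2 373.8 size 7.5 7.5 angle 90.0
head 500.5 344.0 size 12.0 12.0 angle 90.0
55
head 513.7 373.7 size 66.8 54.8 angle 32.0
move [-3.3  1.2  2.7] roll -0.2 now [0.5088 0.3663 0.2127] q6 -1.66
```

View pics/m1o.png

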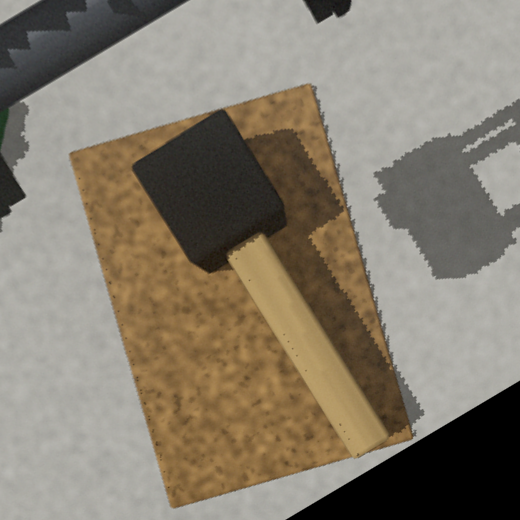

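```bash

python3 -m creep '[{"translation":[-12,4,20],"roll":-0.7,"gripper":87},{"translation":[-12,4,55],"roll":-0.7,"gripper":87},{"translation":[-12,4,90],"roll":-0.7,"gripper":87},{"translation":[-12,4,120],"roll":-0.7,"gripper":87},{"translation":[-12,4,130],"roll":-0.7,"gripper":87}]' 
python3 -m creep '[{"translation":[0,0,15],"roll":0,"gripper":87},{"translation":[0,0,30],"roll":0,"gripper":87},{"translation":[0,0,45],"roll":0,"gripper":87},{"translation":[0,0,60],"roll":0,"gripper":87},{"translation":[0,0,62],"roll":0,"gripper":87}]' 
python3 -m creep '[{"translation":[0,0,0],"roll":0,"gripper":87},{"translation":[0,0,0],"roll":0,"gripper":50},{"translation":[0,0,0],"roll":0,"gripper":50},{"translation":[0,0,0],"roll":0,"gripper":50},{"translation":[0,0,0],"roll":0,"gripper":50}]' 45
python3 -m creep '[{"translation":[0,0,0],"roll":0,"gripper":50},{"translation":[0,0,0],"roll":0,"gripper":50},{"translation":[0,0,0],"roll":0,"gripper":50},{"translation":[0,0,0],"roll":0,"gripper":50},{"translation":[0,0,0],"roll":0,"gripper":50}]' 45
python3 -c "
from h import *
o=telemetry.get_obs(); print(o['position'],o['tool_rot']); move(.606,.106,.13,121.5); snap('m2')"

```

```text
time: 40.57
position: [0.5138, 0.3747, 0.0779]
tool_rot: [-0.271, 0.962, -0.001, -0.004]
ft_force: [0.0, 0.1, -0.2]
grip_width: 0.0875
grip_force: 0.0
time: 40.98
position: [0.5158, 0.376, 0.0189]
tool_rot: [-0.272, 0.962, -0.0, -0.001]
ft_force: [-0.3, -1.0, -0.1]
grip_width: 0.087
grip_force: 0.0
time: 41.4
position: [0.5167, 0.3774, 0.0212]
tool_rot: [-0.272, 0.962, 0.0, 0.001]
ft_force: [-0.2, -0.3, -0.5]
grip_width: 0.0681
grip_force: 0.0
time: 41.82
position: [0.5167, 0.3768, 0.0207]
tool_rot: [-0.273, 0.962, -0.0, 0.0]
ft_force: [0.3, -2.7, 5.1]
grip_width: 0.0556
grip_force: 45.0
[0.51665588 0.37680079 0.0207122 ] [-2.72559043e-01  9.62138890e-01 -3.20450323e-04  4.70436296e-04]
move [  65.9 -277.5 -109.1] roll 0.1 now [0.5167 0.3768 0.0207] q6 -1.67
```

```bash

python3 -m creep '[{"translation":[0,0,-20],"roll":0,"gripper":50},{"translation":[0,0,-50],"roll":0,"gripper":50},{"translation":[0,0,-85],"roll":0,"gripper":50},{"translation":[3,-15,-109],"roll":0,"gripper":50},{"translation":[8,-45,-109],"roll":0,"gripper":50}]' 45
python3 -m creep '[{"translation":[8,-35,0],"roll":0,"gripper":50},{"translation":[16,-70,0],"roll":0,"gripper":50},{"translation":[24,-105,0],"roll":0,"gripper":50},{"translation":[32,-140,0],"roll":0,"gripper":50},{"translation":[40,-175,0],"roll":0,"gripper":50}]'
python3 -m creep '[{"translation":[8,-28,0],"roll":0,"gripper":50},{"translation":[16,-48,0],"roll":0,"gripper":50},{"translation":[18,-57,0],"roll":0,"gripper":50},{"translation":[18,-57,0],"roll":0,"gripper":50},{"translation":[18,-57,0],"roll":0,"gripper":50}]'
python3 -m creep '[{"translation":[0,0,0],"roll":0,"gripper":50},{"translation":[0,0,0],"roll":0,"gripper":50},{"translation":[0,0,0],"roll":0,"gripper":50},{"translation":[0,0,0],"roll":0,"gripper":50}]'
python3 -c "
from h import *
move(.606,.105,.09,121.5); snap('m3'); cv2.imwrite('pics/scene4.png',viewer.camera('scene'))"

```

```text
time: 42.28
position: [0.5342, 0.339, 0.1338]
tool_rot: [-0.274, 0.962, 0.002, 0.005]
ft_force: [1.5, 0.2, -3.6]
grip_width: 0.0555
grip_force: 45.0
time: 42.7
position: [0.5895, 0.1636, 0.1277]
tool_rot: [-0.272, 0.962, 0.001, -0.001]
ft_force: [0.4, 0.2, -3.0]
grip_width: 0.0558
grip_force: 45.0
time: 43.12
position: [0.6042, 0.1073, 0.1282]
tool_rot: [-0.272, 0.962, 0.001, -0.001]
ft_force: [0.5, 0.8, -3.4]
grip_width: 0.0555
grip_force: 45.0
time: 43.45
position: [0.6047, 0.1078, 0.1291]
tool_rot: [-0.273, 0.962, 0.0, -0.0]
ft_force: [0.3, -0.3, -4.0]
grip_width: 0.0555
grip_force: 45.0
move [ 0.4 -3.1 39.1] roll 0.2 now [0.6047 0.1078 0.1291] q6 -2.13
```

```bash

python3 -m creep '[{"translation":[0,-3,12],"roll":0,"gripper":50},{"translation":[0,-3,24],"roll":0,"gripper":50},{"translation":[0,-3,34],"roll":0,"gripper":50},{"translation":[0,-3,39],"roll":0,"gripper":50},{"translation":[0,-3,39],"roll":0,"gripper":50}]' 
python3 -m creep '[{"translation":[0,0,2],"roll":0,"gripper":50},{"translation":[0,0,4],"roll":0,"gripper":50},{"translation":[0,0,6],"roll":0,"gripper":50},{"translation":[0,0,6],"roll":0,"gripper":50}]' 
python3 -m creep '[{"translation":[0,0,2],"roll":0,"gripper":50},{"translation":[0,0,4],"roll":0,"gripper":50},{"translation":[0,0,6],"roll":0,"gripper":50},{"translation":[0,0,6],"roll":0,"gripper":50}]' 

```

```text
time: 43.97
position: [0.6049, 0.1039, 0.0875]
tool_rot: [-0.272, 0.962, 0.001, -0.002]
ft_force: [-1.2, -0.7, -3.5]
grip_width: 0.0553
grip_force: 45.0
time: 44.3
position: [0.607, 0.104, 0.0844]
tool_rot: [-0.272, 0.962, -0.0, 0.0]
ft_force: [-0.2, -0.3, -2.9]
grip_width: 0.056
grip_force: 45.0
time: 44.63
position: [0.6071, 0.104, 0.0785]
tool_rot: [-0.272, 0.962, -0.0, 0.001]
ft_force: [-0.6, 0.3, 2.7]
grip_width: 0.0555
grip_force: 45.0
```

```bash

python3 -m creep '[{"translation":[0,0,2],"roll":0,"gripper":50},{"translation":[0,0,4],"roll":0,"gripper":50},{"translation":[0,0,5],"roll":0,"gripper":50},{"translation":[0,0,5],"roll":0,"gripper":50}]' 
python3 -m creep '[{"translation":[0,0,2],"roll":0,"gripper":50},{"translation":[0,0,3],"roll":0,"gripper":50},{"translation":[0,0,4],"roll":0,"gripper":50},{"translation":[0,0,4],"roll":0,"gripper":50}]' 

```

```text
time: 44.97
position: [0.607, 0.104, 0.073]
tool_rot: [-0.272, 0.962, -0.0, 0.0]
ft_force: [-0.1, 0.3, 3.1]
grip_width: 0.0557
grip_force: 45.0
time: 45.3
position: [0.6071, 0.104, 0.0706]
tool_rot: [-0.272, 0.962, -0.0, 0.001]
ft_force: [-1.7, -0.6, 11.5]
grip_width: 0.0556
grip_force: 45.0
```

```bash

python3 -m creep '[{"translation":[0,0,1],"roll":0,"gripper":50},{"translation":[0,0,1.5],"roll":0,"gripper":50},{"translation":[0,0,1.5],"roll":0,"gripper":50},{"translation":[0,0,1.5],"roll":0,"gripper":50}]' 
python3 -m creep '[{"translation":[0,0,-15],"roll":0,"gripper":50},{"translation":[0,0,-35],"roll":0,"gripper":50},{"translation":[0,0,-60],"roll":0,"gripper":50},{"translation":[0,0,-60],"roll":0,"gripper":50},{"translation":[0,0,-60],"roll":0,"gripper":50}]' 
python3 -c "
from h import *
move(.5167,.3768,.13,122); snap('m4')"

```

```text
time: 45.63
position: [0.6072, 0.104, 0.0705]
tool_rot: [-0.272, 0.962, -0.0, 0.001]
ft_force: [-4.5, -0.2, 19.4]
grip_width: 0.0559
grip_force: 45.0
time: 46.05
position: [0.6071, 0.104, 0.1276]
tool_rot: [-0.272, 0.962, -0.0, 0.001]
ft_force: [-0.0, -0.9, -3.7]
grip_width: 0.0558
grip_force: 45.0
move [-66.  279.7  -2.6] roll -0.4 now [0.6071 0.104  0.1276] q6 -2.13
```

Bottomed (19 N with no further travel). Now take the mallet back to its mat.

```bash

python3 -m creep '[{"translation":[-9,38,0],"roll":0,"gripper":50},{"translation":[-18,76,0],"roll":0,"gripper":50},{"translation":[-27,114,0],"roll":0,"gripper":50},{"translation":[-36,152,0],"roll":0,"gripper":50},{"translation":[-45,190,0],"roll":0,"gripper":50}]'
python3 -m creep '[{"translation":[-9,35,0],"roll":0,"gripper":50},{"translation":[-15,65,0],"roll":0,"gripper":50},{"translation":[-21,88,0],"roll":0,"gripper":50},{"translation":[-21,88,0],"roll":0,"gripper":50},{"translation":[-21,88,0],"roll":0,"gripper":50}]'
python3 -m creep '[{"translation":[0,0,20],"roll":0,"gripper":50},{"translation":[0,0,40],"roll":0,"gripper":50},{"translation":[0,0,60],"roll":0,"gripper":50},{"translation":[0,0,80],"roll":0,"gripper":50},{"translation":[0,0,95],"roll":0,"gripper":50}]'
python3 -m creep '[{"translation":[0,0,0],"roll":0,"gripper":50},{"translation":[0,0,0],"roll":0,"gripper":50},{"translation":[0,0,0],"roll":0,"gripper":50},{"translation":[0,0,0],"roll":0,"gripper":50}]'
python3 -c "
from h import *
move(.5167,.3768,.0207,122)"

```

```text
time: 46.52
position: [0.543, 0.2902, 0.1247]
tool_rot: [-0.272, 0.962, -0.0, -0.003]
ft_force: [0.9, -0.3, -3.4]
grip_width: 0.0554
grip_force: 45.0
time: 46.93
position: [0.5149, 0.376, 0.1249]
tool_rot: [-0.274, 0.962, -0.001, -0.002]
ft_force: [-0.5, -0.3, -3.0]
grip_width: 0.0559
grip_force: 45.0
time: 47.35
position: [0.5162, 0.3728, 0.0293]
tool_rot: [-0.271, 0.962, -0.001, -0.002]
ft_force: [-0.4, -0.2, -3.9]
grip_width: 0.0557
grip_force: 45.0
time: 47.68
position: [0.5182, 0.3753, 0.0336]
tool_rot: [-0.272, 0.962, 0.0, 0.001]
ft_force: [0.7, 0.1, -3.6]
grip_width: 0.0559
grip_force: 45.0
move [ 0.5  2.1 12.9] roll -0.4 now [0.5182 0.3753 0.0336] q6 -1.67
```

```bash

python3 -m creep '[{"translation":[0,0,4],"roll":0,"gripper":50},{"translation":[0,0,8],"roll":0,"gripper":50},{"translation":[0,0,11],"roll":0,"gripper":50},{"translation":[0,0,12],"roll":0,"gripper":50},{"translation":[0,0,12],"roll":0,"gripper":50}]'
python3 -m creep '[{"translation":[0,0,0],"roll":0,"gripper":50},{"translation":[0,0,0.5],"roll":0,"gripper":50},{"translation":[0,0,0.5],"roll":0,"gripper":50}]'

```

```text
time: 48.1
position: [0.517, 0.3753, 0.0208]
tool_rot: [-0.272, 0.962, -0.0, -0.0]
ft_force: [0.1, -0.1, -1.7]
grip_width: 0.0555
grip_force: 45.0
time: 48.35
position: [0.517, 0.3754, 0.0207]
tool_rot: [-0.272, 0.962, -0.0, -0.0]
ft_force: [-2.0, -1.7, 2.0]
grip_width: 0.0556
grip_force: 45.0
```

Mallet is back on the mat; release, raise, check.

```bash

python3 -m creep '[{"translation":[0,0,0],"roll":0,"gripper":87},{"translation":[0,0,0],"roll":0,"gripper":87},{"translation":[0,0,0],"roll":0,"gripper":87},{"translation":[0,0,0],"roll":0,"gripper":87},{"translation":[0,0,0],"roll":0,"gripper":87}]'
python3 -m creep '[{"translation":[0,0,-10],"roll":0,"gripper":87},{"translation":[0,0,-40],"roll":0,"gripper":87},{"translation":[0,0,-80],"roll":0,"gripper":87},{"translation":[0,0,-120],"roll":0,"gripper":87},{"translation":[0,0,-160],"roll":0,"gripper":87}]' 
python3 -m creep '[{"translation":[0,0,-35],"roll":0,"gripper":87},{"translation":[12,0,-35],"roll":0,"gripper":87},{"translation":[12,-4,-35],"roll":0,"gripper":87},{"translation":[12,-4,-35],"roll":0,"gripper":87},{"translation":[12,-4,-35],"roll":0,"gripper":87}]' 
python3 - <<'E'
from h import *
img,C=snap("m5"); mal(img,C,.511,.369,.06,thr=55); t=viewer.camera("top"); s=viewer.camera("scene"); cv2.imwrite("pics/scene5.png",s)
mal(t,cam("top"),.51,.37,thr=40)
s0=cv2.imread("pics/scene3.png")
cr=lambda i: cv2.resize(i[230:330,220:320],(400,400),interpolation=cv2.INTER_CUBIC)
cv2.imwrite("pics/fin.png",np.hstack([cr(s0),cr(s)]))
E
```

```text
time: 48.77
position: [0.5174, 0.3755, 0.0201]
tool_rot: [-0.272, 0.962, 0.0, 0.0]
ft_force: [-0.1, 0.4, -0.4]
grip_width: 0.0806
grip_force: 0.0
time: 49.18
position: [0.5168, 0.3752, 0.1822]
tool_rot: [-0.272, 0.962, -0.0, -0.0]
ft_force: [0.1, 0.6, 0.2]
grip_width: 0.087
grip_force: 0.0
time: 49.6
position: [0.5085, 0.3651, 0.2141]
tool_rot: [-0.272, 0.962, -0.0, -0.001]
ft_force: [-0.5, -0.3, 0.6]
grip_width: 0.0871
grip_force: 0.0
head 513.3 373.3 size 66.9 54.8 angle 31.9
head 574.3 480.9 size 78.9 73.0 angle 22.8
head 516.4 410.8 size 168.4 264.3 angle 80.6
```

View pics/fin.png

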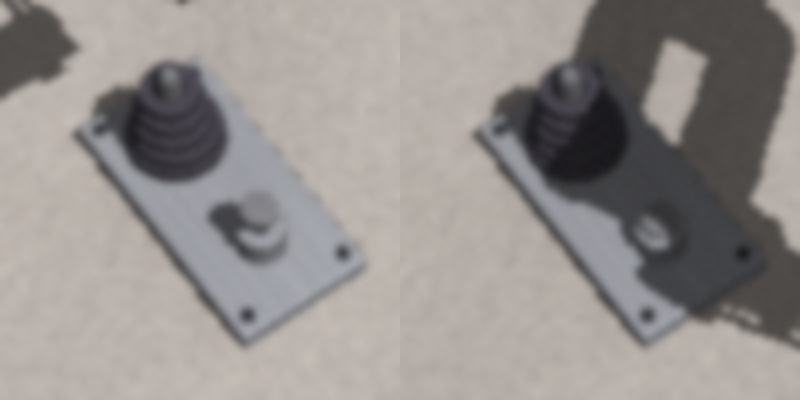

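```bash
python3 -c "
from rig import hand_in
print(hand_in())"
```

```text
the job is handed in; nothing more can be done
None
```

I handed the job in without getting a verdict back: the five collars I found are on the post in size order, the lock pin is bottomed with the mallet (19 N, no further travel), and the mallet is back on its mat within 1 mm of where it started.

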